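Empty the scuttle tray of sample bottles through the drop hopper into the catch box

ROBOT

A 6-joint arm with a two-finger parallel gripper is mounted at the origin on the work surface. World frame = base frame: x ahead of the robot, y to its left, z up, the work surface at z = 0. Lengths are in mm, angles in degrees, forces in N, time in s.
With the tool pointing down it reaches from about 350 to 850 mm from the base axis. Payload 8.1 kg.
Tool frame: the origin (TCP) lies on the centre line of the jaws, within the pads' length; the fingertips stand 11 mm ahead of it and the grasp point (between the pads) lies 8 mm behind it; z points along the fingers, y is the direction in which the jaws open and shut (so a half turn about z gives the same grasp; the last joint's range is limited). The gripper opens to 85 mm and grips with 20 to 120 N. Pads are 22 mm wide; open, the fingers measure 114 mm over their backs; the gripper's body (76 mm by 85 mm) begins 54 mm behind the grasp point. The pads swing forward as they close: fully open they stand 13 mm farther back than shut.
Start: joints at [-77.143, 7.471, 85.268, -0, 87.261, -4.893], TCP at [182.941, -571.435, 242.292] pointing down, gripper open.
Joint ranges: [-169.43, 169.43], [-51.17, 129.36], [1.28, 143.12], [-76.62, 256.62], [0, 156.53], [-152.29, 152.29]. Speed limits (degrees/s): [136.94, 136.94, 159.86, 180, 180, 180].

INTERFACE

Orientations are given as [roll, pitch, yaw] about the fixed x, y, z axes, in that order (R = Rz(yaw) Ry(pitch) Rx(roll)).
In Python, from bench import telemetry, viewer, r gives the robot as it stands.
- The arm moves only by the shell command python3 -m inch 'ROWS' [FORCE]. ROWS is JSON, a list of rows, each a list of 3 entries, a list of its own where there are three numbers: the shift along the tool's x, y, z in cm, then the turn, a rotation vector about the tool's x, y, z in rad, then the opening, from 0 (shut) to 1 (fully open). A call has 1 to 20 rows; each row is the pose to reach, as a shift and turn from the pose commanded when the call began, along the tool's axes at that moment; what a row does not reach only later rows make up. A row lasts 1/10 s, in which the tool goes at most 50 mm and 8.59 degrees, less where a joint would pass 70% of its speed; a pose out of reach is approached as far as the arm can. A call with a gripper value outside its range is refused whole. The fingers move at their own pace and stop on an object; FORCE is the grip in N (left out, the last holds). Time passes only in rows, so rows that repeat a pose let the fingers close. It gives the time, the measured TCP pose, the force and the opening at its end, in the units of the state.
- telemetry.sense(): the state, without advancing time (a new reading comes with each control period).
- viewer.snapshot(name): name is "side" or "top" or "wrist"; returns the picture (420x560x3 uint8, red, green, blue); there is no depth.
- viewer.camera_model(name): a dict with "fx", "fy", "cx", "cy" (pixels), "cam_to_world" (4x4, takes a point from camera to world coordinates); the wrist camera has in their place "mount" (4x4, takes a point from camera to tool coordinates, whose origin is the TCP and whose axes are the flange's). Camera axes: x right, y down, z forward; pixel columns grow to the right and rows downward; lengths in mm; the calibration is good to about 2 mm. A picture is of the moment at which its call begins: read the wrist's pose just before it. camera_model takes no time and is no camera call.
- r.hand_in(): hands the job in, once; it reports no verdict.
The state is a dict: "time": time; "joint_pos": joint angles; "qd": joint speeds; "joint_efforts": joint torques, N m; "tool_pos": TCP position; "tcp_rot": TCP orientation; "ft_force": force on the tool from outside, world axes, zero at the start; "wrist_torque": the same for the moment, N m; "finger_gap": finger opening in mm.
Only numpy, scipy, OpenCV 4.12 (cv2) and the standard library are available. Lean on these libraries where they do the work, as an engineer would, in place of code of your own. Each camera call takes 0.05 s, during which the arm holds its last target.

TASK

First push the catch box along its rail until it is fully home under the hopper's spout and the drop latch has fallen behind its pin. Then bring the tray of empty sample bottles, spilling none, to the feed shelf, set it down nose to the hopper and let go; take it again by the handle on its tail and lift the tail, so that all three bottles slide over the lip and drop through the spout into the box. Leave the tray standing level on the feed shelf, nose to the hopper, the box still latched, and the carton, tin, cup and aerosol can where they stand.

Things in the scene. Friction and masses are not known exactly. Their poses are not given: they have to be found in the camera images.
- station: Fixed drop station: white housing with a level feed shelf on top, a square sheet-metal hopper with spout beyond it, and under the spout a rail for the catch box. Origin on the bench under the hopper's centre; +x from shelf to hopper, +y the way the box is pushed home, z up. Hopper outside: y -66 to 66 mm, x -60 to 100 mm with its legs, z 93 (spout end) to 194 mm.
- shelf_mid (a point): Centre of the top of the station's feed shelf, 125 mm above the bench, 170 mm along station x and 150 mm wide between low side flanges that stand 8 mm above it. Axes as the station.
- lip (a point): Middle of the rolled lip between shelf and hopper mouth: a round bar of 10 mm diameter, 120 mm long along station y; this point is on its centre line, 85 mm beyond (+x) the shelf's centre and 2 mm above the shelf, so the lip stands 7 mm above the shelf. Beyond it the mouth is 110 mm long and about 115 mm wide between cheeks that rise 60 mm above the lip.
- carriage (a joint): Slide of the catch box along the station's +y, in m: 0 fully out, 0.130 fully home against the end stop with the box under the spout. It rubs with about 3 N, stays where it is left, and lifts the latch bar with hardly any force; the latch drops at about 0.127, just before the stop.
- latch (a joint): Gravity latch bar on the far (+x) side of the rail, hinged at the home end, in rad. 0 = lying down. The pin on the box's side lifts it to about 0.13 in the last 30 mm of the slide, then it falls back to 0 behind the pin and keeps the box home.
- box_floor (a point): Centre of the inner floor of the open steel catch box: outside 130 mm along station x, 140 mm along y, walls 3 mm, rim 80 mm and floor 23 mm above the bench. Axes as the station.
- box_grip (a point): Middle of the catch box's upright U handle on its trailing (-y) side: a round bar 12 mm thick, 90 mm long along station x, 60 mm above the bench, 57 mm behind the box's end wall, 40 mm above the carriage plate under it. With the box home it is about 60 mm clear of the hopper.
- tray_bow (a point): Middle of the carrying bow of the scuttle tray, a loose sheet-metal tray, 0.4 to 0.6 kg loaded. Axes: +x to its open nose, y across, z up. The bow is a 10 mm round bar along y, straight for 60 mm, 120 mm above the tray's feet, about over its balance point. Tray 130 mm long, 92 mm wide, walls 55 mm high, none at the nose. At the start in a bay of the stand, tail near the back panel.
- tray_rib (a point): Middle of the lower front edge of the tray's front foot, a cross rib 10 mm high under its floor; axes as the tray. 48 mm ahead of the bow, 29 mm behind the nose. It goes on the shelf just behind the lip (up to about 30 mm short of it is well), the nose reaching over the lip; when the tail is lifted the rib hooks behind the lip and the tray pivots there, underside of its floor on the lip.
- tray_handle: Handle on the tray's tail; origin at the middle of its bar, axes as the tray. Round bar 10 mm thick, 76 mm long across the tray, 137 mm behind the front of the front rib, 40 mm above the feet, its centre 36 mm behind the tail wall. The bar can turn between gripping fingers while the tail is lifted. The bottles slide out at a tilt of about 40 to 55 degrees.
- bottle1_mid (a point): Centre of an empty white sample bottle with black cap, 26 mm diameter, 62 mm long (along its x axis), 30 g, lying lengthwise in the tray.
- bottle2_mid (a point): Centre of a second, equal bottle.
- bottle3_mid (a point): Centre of a third, equal bottle.
- stand: Low grey stand, fixed, deck 200 mm (its x) by 290 mm (its y), 12 mm high, two bays side by side along its y and a back panel 130 mm high along its -x edge. The tray stands in one bay, nose to the stand's +x, the carton in the other. Origin under its centre.
- carton: Bystander: closed cardboard carton, 130 x 90 x 70 mm, in the stand's other bay. Origin under its centre.
- tin: Bystander: closed paint tin, 90 mm diameter, 110 mm high. Origin under its centre.
- cup: Bystander: clear mixing cup, 86 mm wide at the rim, 100 mm high. Origin under its centre.
- aerosol: Bystander: white aerosol can with black cap, 56 mm diameter, 175 mm high. Origin under its centre.
Things that resemble listed ones, but are neither listed nor needed, are in the scene too. What is shaped like the part that bears bottle3_mid but yellow is not meant.

How it is judged:
By the outcome, as a careful person would: the job done as asked, in the order asked, and still so for the second after the job is handed in, with the robot touching nothing.
It also fails if it takes over 72 s, if anything falls off the work surface, if the arm or the gripper's body presses on something with over 40 N, if the wrist force passes 120 N, or if a joint passes its speed limit or range.

## Working session

There is one attempt and no reset: what is moved stays moved. The work goes in short steps, Python scripts to look and compute and a shell command to move; the robot and the scene stay as the last step left them, time stands still between calls to the robot, and variables do not carry over. Pictures are saved under pics/ and viewed, and the job is handed in when it is done.

```bash
ls; mkdir -p pics
python3 - <<'E'
from bench import telemetry, viewer, r
import cv2, numpy as np
print(telemetry.sense())
for n in ["side","top","wrist"]:
    im=viewer.snapshot(n); cv2.imwrite(f"pics/{n}0.png",cv2.cvtColor(im,cv2.COLOR_RGB2BGR))
    m=viewer.camera_model(n); print(n,{k:np.round(v,4).tolist() for k,v in m.items()})
E
```

```text
pics
{'time': 0.0, 'joint_pos': array([-7.71433778e+01,  7.51359551e+00,  8.53298376e+01,  7.24657952e-04,
        8.72603973e+01, -4.89406436e+00]), 'qd': array([-0.06216634,  0.11061286,  0.01904697, -0.02769403, -0.00766071,
       -0.00637192]), 'joint_efforts': array([ 1.75577494e-03, -5.69391096e+01, -5.00549805e+01, -1.43163466e-04,
        1.48995803e-02,  6.39242148e-05]), 'tool_pos': array([ 182.82406791, -570.91817232,  241.25481846]), 'tcp_rot': array([-1.79896610e+02, -9.57928486e-03,  1.77506426e+01]), 'ft_force': array([ 0.10058862,  0.44246736, -0.06467701]), 'wrist_torque': array([ 0.00377456,  0.04627895, -0.01100237]), 'finger_gap': 85.37833419858313}
side {'fx': 438.2725, 'fy': 438.2725, 'cx': 278.0626, 'cy': 200.7662, 'cam_to_world': [[-0.9899, -0.1032, 0.0974, 402.4767], [-0.1419, 0.7106, -0.6891, 852.078], [0.0019, -0.696, -0.7181, 984.3701], [0.0, 0.0, 0.0, 1.0]]}
top {'fx': 541.4729, 'fy': 541.4729, 'cx': 279.3168, 'cy': 211.7272, 'cam_to_world': [[-0.003, -0.9776, 0.2107, 230.6356], [-1.0, 0.0019, -0.0055, 1.3712], [0.0049, -0.2107, -0.9775, 1463.2934], [0.0, 0.0, 0.0, 1.0]]}
wrist {'fx': 343.1124, 'fy': 343.1124, 'cx': 279.0028, 'cy': 214.9945, 'mount': [[-0.0007, -0.9653, -0.261, 65.2907], [1.0, -0.001, 0.0009, 1.562], [-0.0011, -0.261, 0.9653, -131.402], [0.0, 0.0, 0.0, 1.0]]}
```

View pics/side0.png

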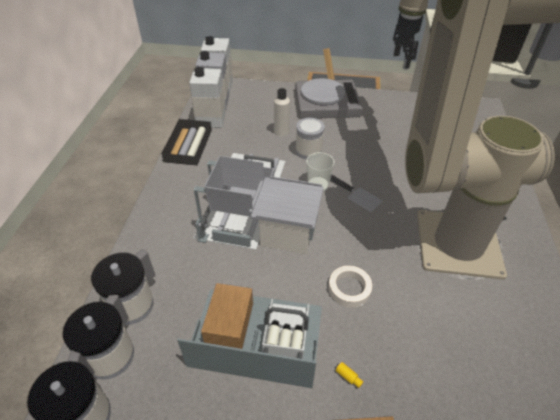

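View pics/top0.png

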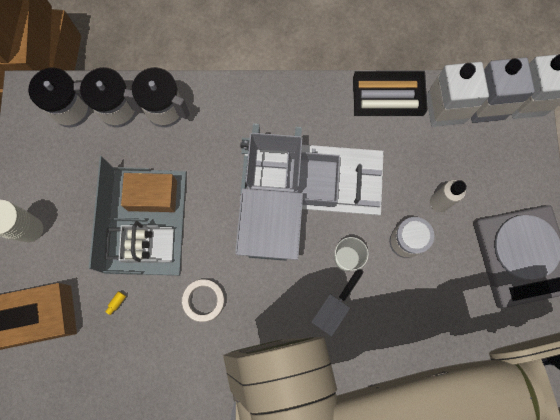

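View pics/wrist0.png

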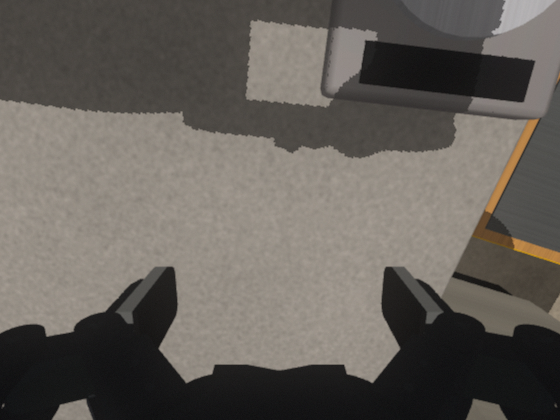

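```bash
cat > h.py <<'E'
from bench import telemetry, viewer, r
import cv2, numpy as np
from scipy.spatial.transform import Rotation as R
def snap(n,f):
    s=telemetry.sense(); im=viewer.snapshot(n)[:,:,::-1].copy(); cv2.imwrite(f"pics/{f}.png",im); return im,s
def crop(im,x0,y0,x1,y1,k,f):
    c=cv2.resize(im[y0:y1,x0:x1],None,fx=k,fy=k,interpolation=cv2.INTER_CUBIC)
    for x in range((x0+9)//10*10,x1,10):
        cv2.putText(c,str(x),(int((x-x0+.5)*k),8),0,.3,(0,0,255),1); cv2.line(c,(int((x-x0+.5)*k),10),(int((x-x0+.5)*k),14),(0,0,255),1)
    for y in range((y0+9)//10*10,y1,10):
        cv2.putText(c,str(y),(0,int((y-y0+.5)*k)),0,.3,(0,0,255),1); cv2.line(c,(20,int((y-y0+.5)*k)),(24,int((y-y0+.5)*k)),(0,0,255),1)
    cv2.imwrite(f"pics/{f}.png",c)
def tool(s):
    T=np.eye(4); T[:3,:3]=R.from_euler('xyz',s["tcp_rot"],degrees=True).as_matrix(); T[:3,3]=s["tool_pos"]; return T
def ray(n,uv,s=None):
    m=viewer.camera_model(n)
    T=m["cam_to_world"] if n!="wrist" else tool(s)@np.array(m["mount"])
    T=np.array(T); d=np.array([(uv[0]-m["cx"])/m["fx"],(uv[1]-m["cy"])/m["fy"],1.])
    return T[:3,3],T[:3,:3]@d
def onz(n,uv,z,s=None):
    o,d=ray(n,uv,s); return o+d*(z-o[2])/d[2]
def proj(n,p,s=None):
    m=viewer.camera_model(n)
    T=np.array(m["cam_to_world"] if n!="wrist" else tool(s)@np.array(m["mount"]))
    q=np.linalg.inv(T)@np.append(p,1); return np.array([m["fx"]*q[0]/q[2]+m["cx"],m["fy"]*q[1]/q[2]+m["cy"]])
def tri(rs):
    A=np.zeros((3,3));b=np.zeros(3)
    for o,d in rs:
        d=d/np.linalg.norm(d);P=np.eye(3)-np.outer(d,d);A+=P;b+=P@o
    p=np.linalg.solve(A,b); e=[np.linalg.norm(np.cross(p-o,d/np.linalg.norm(d))) for o,d in rs]
    return p,max(e)
def delta(pos,rpy=None,Rm=None):
    """target world -> shift cm, rotvec rad in present tool axes"""
    s=telemetry.sense();T=tool(s)
    Rt=Rm if Rm is not None else (R.from_euler('xyz',rpy,degrees=True).as_matrix() if rpy is not None else T[:3,:3])
    return np.round(T[:3,:3].T@(np.array(pos)-T[:3,3])/10,2), np.round(R.from_matrix(T[:3,:3].T@Rt).as_rotvec(),3)
E
python3 - <<'E'
from h import *
t=cv2.imread("pics/top0.png"); s=cv2.imread("pics/side0.png")
crop(t,85,150,195,290,5,"t_tray"); crop(t,230,120,395,265,4,"t_st"); crop(s,175,275,335,385,5,"s_tray"); crop(s,185,140,335,255,5,"s_st")
E
```

```text
(no output)
```

View pics/t_tray.png

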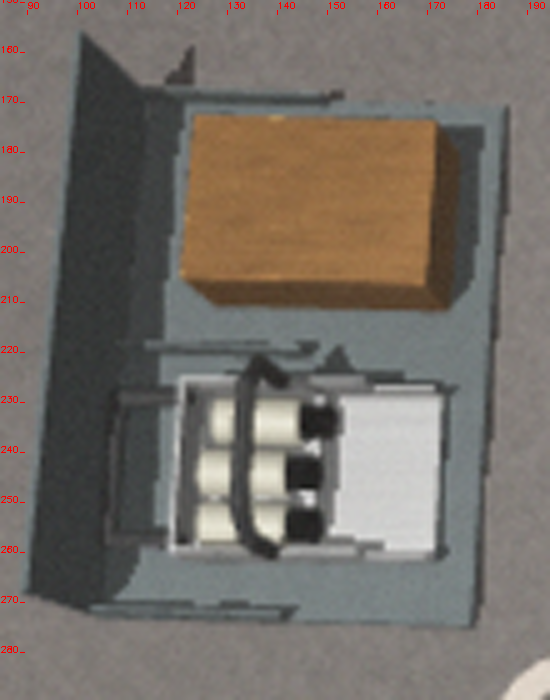

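View pics/t_st.png

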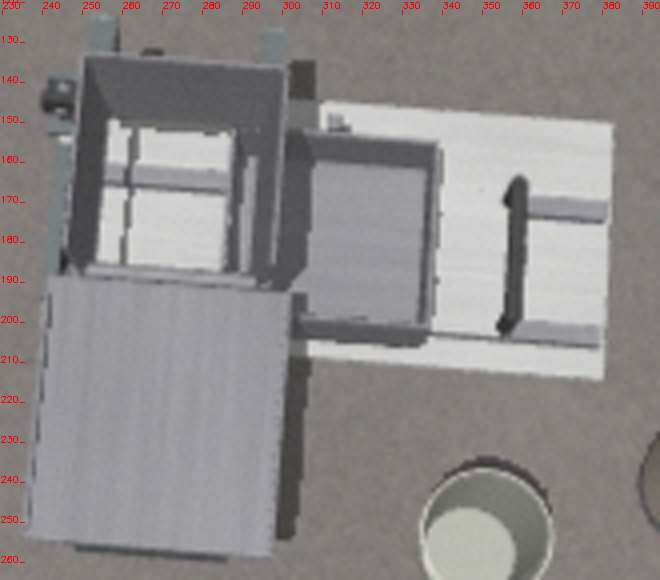

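View pics/s_tray.png

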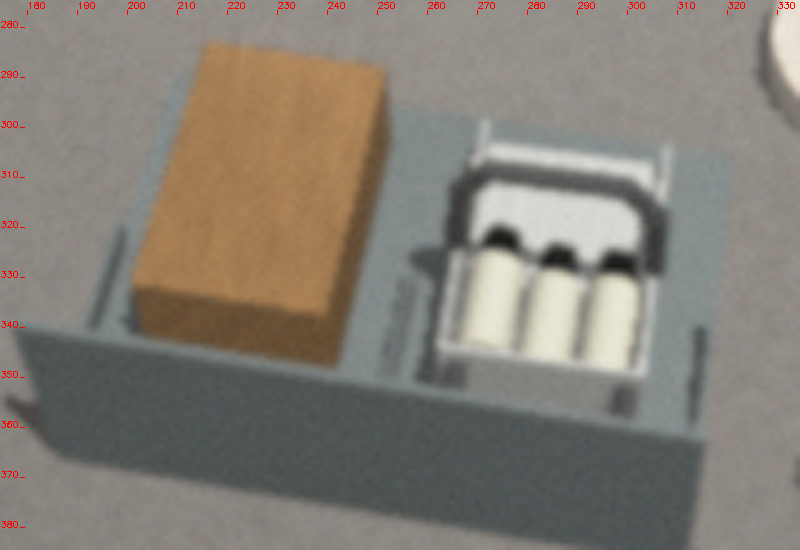

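View pics/s_st.png

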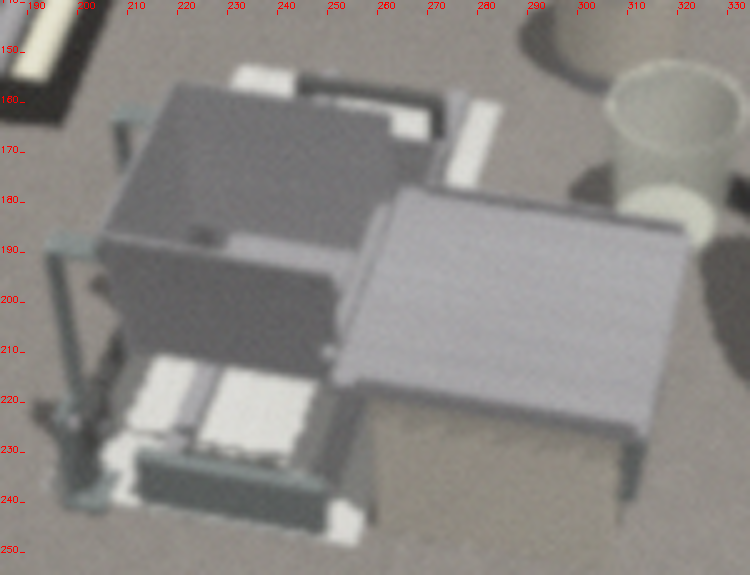

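Run:
```python
from h import *
p=lambda n,uv,z:print(n,uv,np.round(onz(n,uv,z),1))
for uv in [(358.5,164),(355,202)]: p("top",uv,60)
for uv in [(241.5,189.5),(303,192.5),(237,254),(297,258)]: p("top",uv,133)
for uv in [(258,216),(313,226),(320,184),(267,178)]: p("side",uv,133)
# lip ends
for uv in [(245,188),(302,193)]: p("top",uv,127)
# carriage plate/ rail white corners
for uv in [(309,145),(382,150),(380,213)]: p("top",uv,5)
# hopper rim
for uv in [(251,133.5),(300,137)]: p("top",uv,194)
#bow
def line3(a,b):
    n=[]
    for nm,u,v in (a,b):
        o,d1=ray(nm,u);_,d2=ray(nm,v);n.append((np.cross(d1,d2),o))
    n1,n2=[x[0]/np.linalg.norm(x[0]) for x in n]; d=np.cross(n1,n2); d/=np.linalg.norm(d)
    pt=np.linalg.solve(np.array([n1,n2,d]),[n1@n[0][1],n2@n[1][1],0])
    return pt,d,np.degrees(np.arccos(abs(n1@n2)))
pt,d,a=line3(("top",(134,228),(132.5,250)),("side",(274,309),(297,311.5)))
for x in (400,500): print("bow line",np.round(pt+d*(x-pt[0])/d[0],1),a)
for z in (132,): 
  for uv in [(137,221),(138.5,261),(133.5,226),(132.5,252)]: p("top",uv,z)
for uv in [(109.5,229),(107,256)]: p("top",uv,52)
for uv in [(172,228),(171,261),(119.5,227),(120,260)]: p("top",uv,77)
for uv in [(172,228),(171,261)]: p("top",uv,24)
```

```text
top (358.5, 164) [ 664.7 -221.    60. ]
top (355, 202) [ 559.2 -208.1   60. ]
top (241.5, 189.5) [575.1  89.6 133. ]
top (303, 192.5) [567.  -66.2 133. ]
top (237, 254) [410.7  98.8 133. ]
top (297, 258) [400.4 -49.4 133. ]
side (258, 216) [562.1  97.6 133. ]
side (313, 226) [416.6 111.3 133. ]
side (320, 184) [410.7 -46.8 133. ]
side (267, 178) [562.  -49.8 133. ]
top (245, 188) [580.6  81.1 127. ]
top (302, 193) [567.2 -64.  127. ]
top (309, 145) [738.  -91.4   5. ]
top (382, 150) [ 722.9 -297.6    5. ]
top (380, 213) [ 540.8 -284.3    5. ]
top (251, 133.5) [702.3  63.7 194. ]
top (300, 137) [693.  -57.4 194. ]
bow line [400.  358.4 129.7] 45.12580817895536
bow line [500.  358.1 125.5] 45.12580817895536
top (137, 221) [494.5 350.2 132. ]
top (138.5, 261) [394.  341.2 132. ]
top (133.5, 226) [481.8 358.2 132. ]
top (132.5, 252) [416.4 357.2 132. ]
top (109.5, 229) [488.9 442.6  52. ]
top (107, 256) [417.2 444.6  52. ]
top (172, 228) [486.7 272.7  77. ]
top (171, 261) [400.6 272.   77. ]
top (119.5, 227) [489.6 409.2  77. ]
top (120, 260) [403.5 402.8  77. ]
top (172, 228) [496.4 283.1  24. ]
top (171, 261) [407.1 282.3  24. ]
```

Run:
```python
from h import *
print(delta([605,-285,250],[180,0,-4.3]))
```

```text
(array([ 48.93, -14.37,  -0.83]), array([-0.001,  0.   ,  0.385]))
```

```bash
python3 -m inch '[[[4,-1.2,-0.1],[0,0,0.05],0.5],[[8,-2.4,-0.2],[0,0,0.1],0],[[12,-3.5,-0.3],[0,0,0.15],0],[[16,-4.7,-0.3],[0,0,0.2],0],[[20,-5.9,-0.4],[0,0,0.25],0],[[24,-7.1,-0.5],[0,0,0.3],0],[[28,-8.2,-0.6],[0,0,0.385],0],[[32,-9.4,-0.7],[0,0,0.385],0],[[36,-10.6,-0.8],[0,0,0.385],0],[[40,-11.8,-0.8],[0,0,0.385],0],[[44,-12.9,-0.8],[0,0,0.385],0],[[48.9,-14.4,-0.8],[0,0,0.385],0],[[48.9,-14.4,-0.8],[0,0,0.385],0],[[48.9,-14.4,-0.8],[0,0,0.385],0]]' 40
python3 - <<'E'
from h import *
im,s=snap("wrist","w1"); print(s["tool_pos"],s["tcp_rot"],s["time"],s["ft_force"])
E
```

```text
time: 1.55
tool_pos: [605.3, -283.9, 249.3]
tcp_rot: [-180.0, 0.1, -4.2]
ft_force: [-1.0, -0.9, 0.1]
finger_gap: -0.3
[ 605.34909832 -283.940644    249.279245  ] [-1.79974732e+02  8.67280550e-02 -4.16526403e+00] 1.55 [-0.97070158 -0.85928412  0.1307207 ]
```

View pics/w1.png

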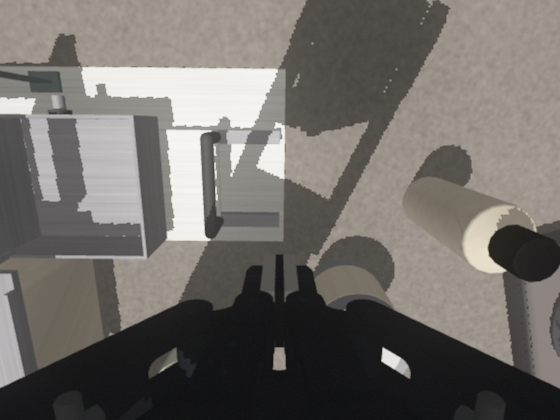

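Run:
```python
from h import *
s=telemetry.sense()
for uw,ut in [((208.5,134),(358.5,165)),((211,236),(355,201)),((209.5,185),(357,183))]:
    print(np.round(tri([ray("wrist",uw,s),ray("top",ut)])[0],1),tri([ray("wrist",uw,s),ray("top",ut)])[1], np.round(onz("wrist",uw,60,s),1))
print("tin",onz("top",(415,235),110),"aer",onz("top",(457,188),175),"cup",onz("top",(351,247),100))
```

```text
[ 665.1 -223.7   46.8] 1.0796970917777173 [ 664.5 -227.1   60. ]
[ 563.9 -212.    46.3] 2.132008639450853 [ 567.1 -217.    60. ]
[ 615.5 -218.1   44. ] 0.5600430417845047 [ 617.8 -222.    60. ]
tin [ 461.22672644 -350.17016853  110.        ] aer [ 567.16207804 -443.33727936  175.        ] cup [ 432.37180263 -188.17169702  100.        ]
```

```bash
python3 -m inch '[[[0.45,-1.6,4],[0,0,0],0],[[0.45,-1.6,8],[0,0,0],0],[[0.45,-1.6,12],[0,0,0],0],[[0.45,-1.6,16],[0,0,0],0],[[0.45,-1.6,18],[0,0,0],0],[[0.45,-1.6,19.7],[0,0,0],0],[[0.45,-1.6,19.7],[0,0,0],0],[[0.45,-2.6,19.7],[0,0,0],0],[[0.45,-3.6,19.7],[0,0,0],0],[[0.45,-4.6,19.7],[0,0,0],0],[[0.45,-5.6,19.7],[0,0,0],0],[[0.45,-6.6,19.7],[0,0,0],0],[[0.45,-7.6,19.7],[0,0,0],0]]'
python3 - <<'E'
from h import *
im,s=snap("top","t2"); print(s["tool_pos"],s["tcp_rot"],s["time"],s["ft_force"])
crop(im,230,120,395,265,4,"t2c")
E
```

```text
time: 2.9
tool_pos: [615.9, -209.3, 54.4]
tcp_rot: [179.9, -0.1, -4.3]
ft_force: [0.5, -4.5, 2.3]
finger_gap: -0.2
[ 615.85993734 -209.32086936   54.43495796] [ 1.79939145e+02 -1.17629484e-01 -4.29241458e+00] 2.9 [ 0.47022216 -4.49275849  2.31804032]
```

View pics/t2c.png

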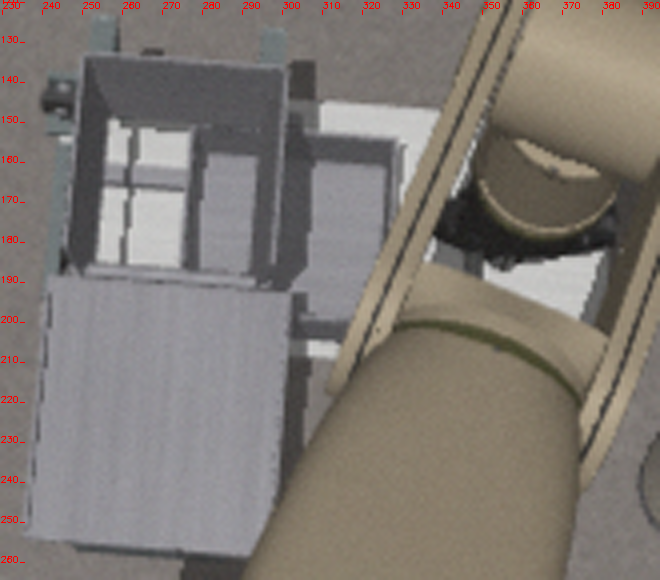

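```bash
python3 -m inch '[[[0,-1,0],[0,0,0],0],[[0,-2,0],[0,0,0],0],[[0,-3,0],[0,0,0],0],[[0,-4,0],[0,0,0],0],[[0,-5,0],[0,0,0],0],[[0,-6,0],[0,0,0],0],[[0,-7,0],[0,0,0],0],[[0,-8,0],[0,0,0],0],[[0,-8.8,0],[0,0,0],0],[[0,-8.8,0],[0,0,0],0]]'
python3 - <<'E'
from h import *
im,s=snap("top","t3"); crop(im,230,120,395,265,4,"t3c")
im,s=snap("side","s3"); crop(im,185,140,335,255,5,"s3c")
E
```

```text
time: 3.95
tool_pos: [620.7, -134.8, 53.8]
tcp_rot: [178.9, -0.1, -4.5]
ft_force: [-2.5, -61.3, -5.6]
finger_gap: -0.2
```

View pics/t3c.png

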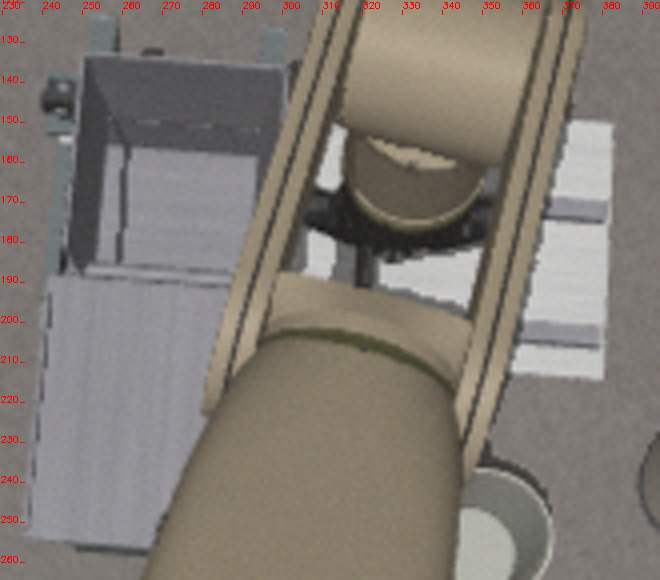

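View pics/s3c.png

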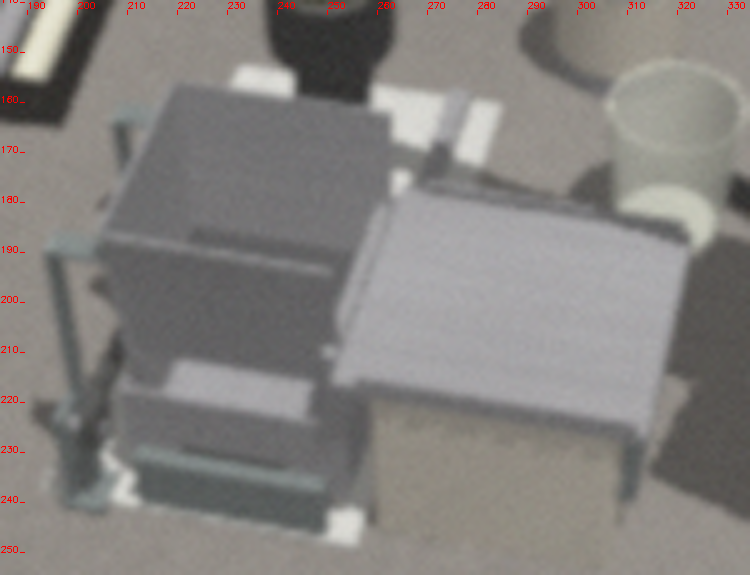

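```bash
python3 -m inch '[[[0,1.2,0],[0,0,0],0],[[0,2,0],[0,0,0],0],[[0,4,0],[0,0,0],0],[[0,5,-4],[0,0,0],0],[[0,6,-9],[0,0,0],0],[[-3,9,-14],[0,0,0],0],[[-3,11,-17],[0,0,0],0],[[-3,11,-17],[0,0,0],0]]'
python3 - <<'E'
from h import *
im,s=snap("wrist","w4");
im,s=snap("top","t4"); crop(im,230,120,395,265,4,"t4c")
E
```

```text
time: 4.85
tool_pos: [585.1, -231.9, 230.7]
tcp_rot: [179.8, -0.5, -4.4]
ft_force: [1.0, 0.6, 0.7]
finger_gap: 0.3
```

View pics/w4.png

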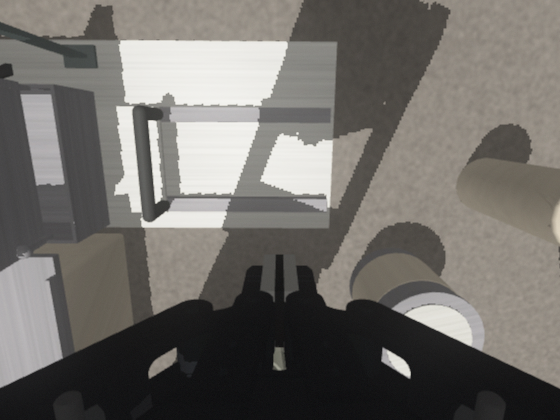

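View pics/t4c.png

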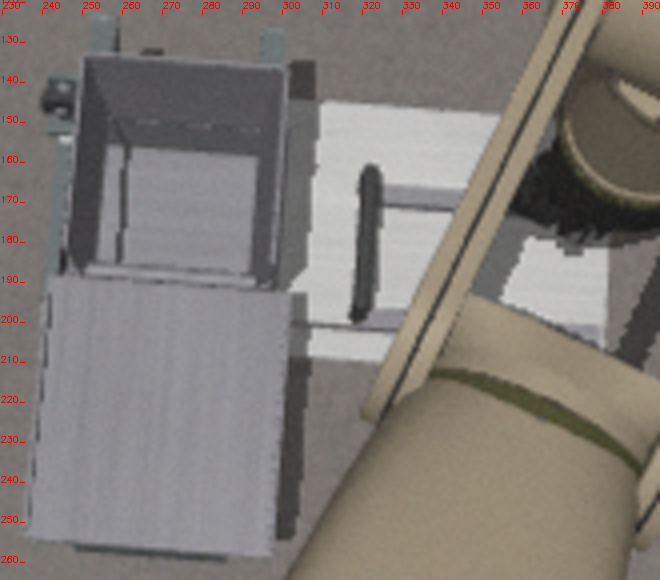

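Run:
```python
from h import *
s=telemetry.sense()
print(np.round(tri([ray("wrist",(145,163),s),ray("top",(321,181))]),1) if 0 else tri([ray("wrist",(145,163),s),ray("top",(321,181))]), onz("top",(321,181),60), onz("wrist",(145,163),60,s))
print("hopper lower rim y", onz("top",(299,160),194))
a=cv2.imread("pics/w1.png");b=cv2.imread("pics/w4.png")
crop(a,0,20,120,140,5,"w1c");crop(b,0,0,150,120,5,"w4c")
```

```text
(array([ 622.02188584, -117.56889863,   51.98866096]), np.float64(3.0832068661647143)) [ 617.23335367 -118.65329901   60.        ] [ 625.07369216 -118.71444886   60.        ]
hopper lower rim y [633.66217623 -54.31900147 194.        ]
```

View pics/w1c.png

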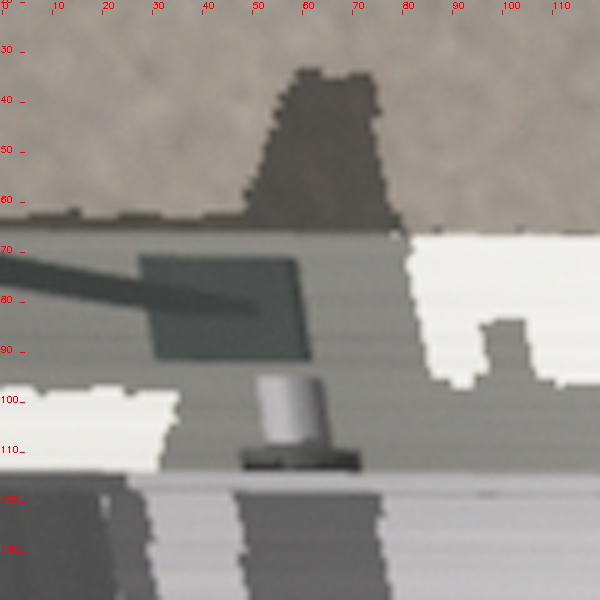

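View pics/w4c.png

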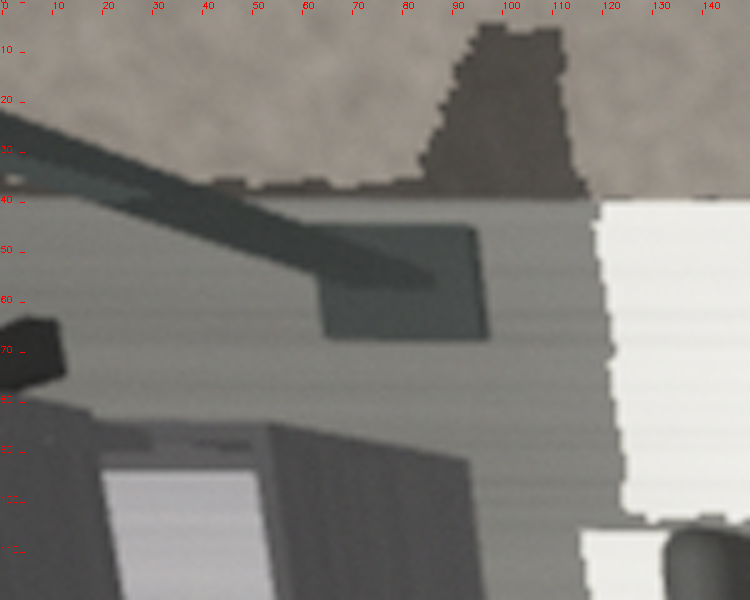

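```bash
python3 - <<'E'
from h import *
print(delta([690,-110,330],[180,0,-4.3]))
E
python3 -m inch '[[[0,0,-4],[0,0,0],0],[[2,-2,-8],[0,0,0],0],[[4,-6,-10],[0,0,0],0],[[7,-9,-10],[0,0,0],0],[[9.5,-12.9,-9.9],[0,0,0],0],[[9.5,-12.9,-9.9],[0,0,0],0]]'
python3 - <<'E'
from h import *
im,s=snap("wrist","w5");print(s["tool_pos"])
E
```

```text
(array([  9.7 , -12.67, -10.52]), array([-0.   , -0.002, -0.   ]))
time: 5.55
tool_pos: [689.4, -100.3, 317.5]
tcp_rot: [-179.8, 0.3, -3.9]
ft_force: [-0.3, -1.5, -0.5]
finger_gap: 0.4
[ 689.41757758 -100.29568677  317.53222593]
```

View pics/w5.png

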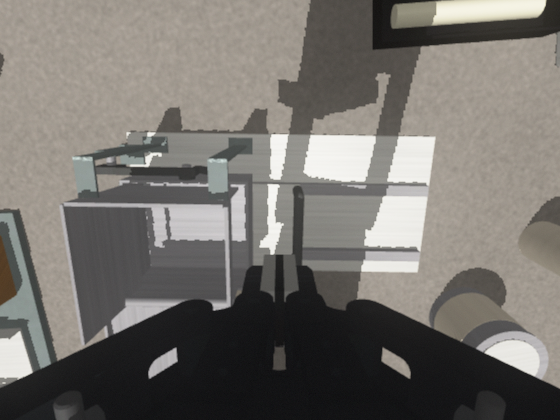

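Run:
```python
from h import *
b=cv2.imread("pics/w5.png")
crop(b,60,120,270,220,3.8,"w5c")
```

```text
(no output)
```

View pics/w5c.png

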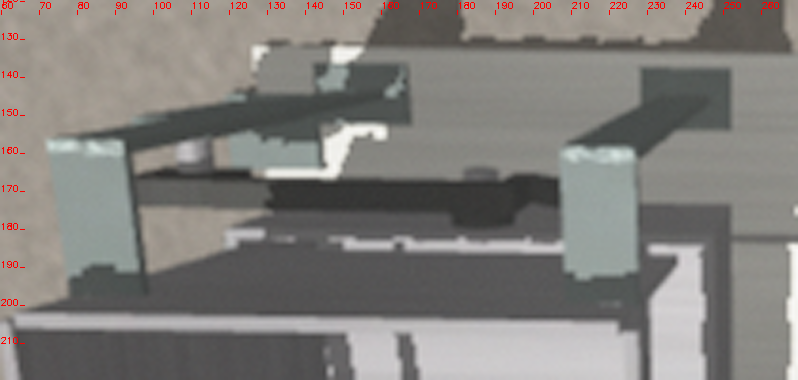

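```bash
python3 -m inch '[[[0,4,0],[0,0,0],0],[[0,8,4],[0,0,0],0],[[0,10,8],[0,0,0],0],[[0,11,12],[0,0,0],0],[[0,11,13],[0,0,0],0],[[0,11,13],[0,0,0],0]]'
python3 - <<'E'
from h import *
im,s=snap("wrist","w6");print(s["tool_pos"],s["tcp_rot"])
crop(im,0,0,180,130,4.4,"w6c")
E
```

```text
time: 6.2
tool_pos: [677.4, -216.5, 188.4]
tcp_rot: [-179.8, 0.4, -4.3]
ft_force: [0.3, -0.5, 0.3]
finger_gap: -0.1
[ 677.35254341 -216.4595451   188.41801051] [-179.84446716    0.39351175   -4.33014866]
```

View pics/w6c.png

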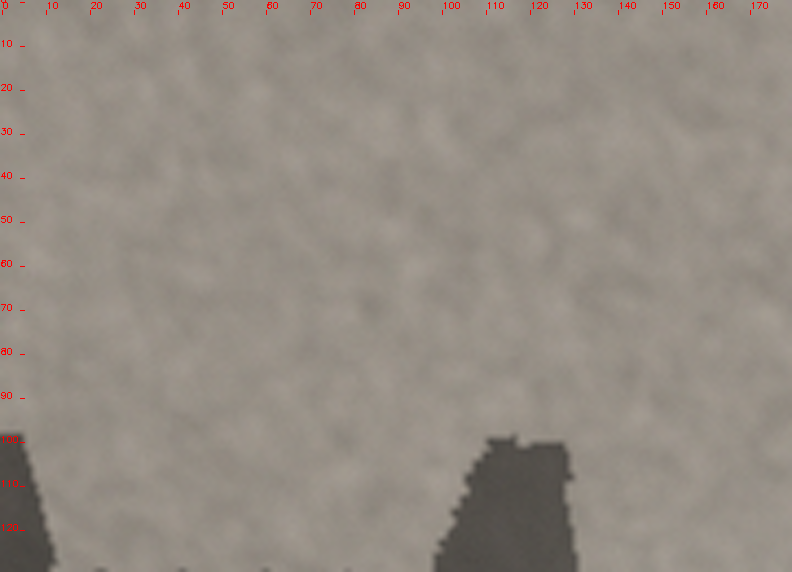

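Run:
```python
from h import *
im=cv2.imread("pics/w6.png")
crop(im,0,100,180,220,4.4,"w6c2")
```

```text
(no output)
```

View pics/w6c2.png

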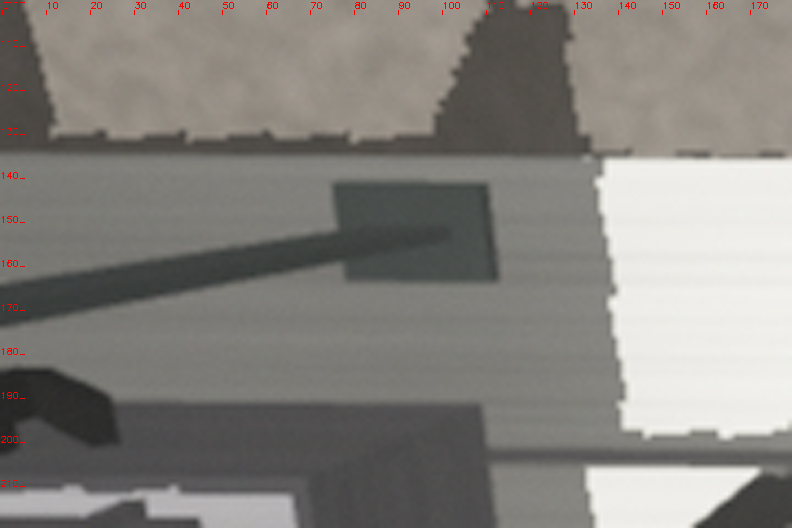

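Run:
```python
from h import *
s5={"tool_pos":np.array([689.4,-100.3,317.5]),"tcp_rot":np.array([-179.8,.3,-3.9])};s6=telemetry.sense()
print(tri([ray("wrist",(206,167),s5),ray("wrist",(25,192),s6)]))
print(tri([ray("wrist",(184,176),s5),ray("wrist",(2,201),s6)]))
# go towards the tray, viewing pose
print(delta([370,200,260],[180,0,0]), s6["joint_pos"])
```

```text
(array([708.60192864, -19.59507556,  57.28972356]), np.float64(1.869758577979965))
(array([699.71083598,  10.29171723,  45.77665435]), np.float64(0.6618134196090901))
(array([-33.95, -39.24,  -6.7 ]), array([-0.001,  0.002, -0.075])) [-2.18219849e+01  2.64590963e+01  6.78257217e+01  2.67076361e-02
  8.58347554e+01  7.24597924e+01]
```

Run:
```python
from h import *
s5={"tool_pos":np.array([689.4,-100.3,317.5]),"tcp_rot":np.array([-179.8,.3,-3.9])}
n=np.array([np.cos(np.radians(4.3)),-np.sin(np.radians(4.3)),0])
for X in (705,708.6,712):
  p0=np.array([X,-19.6,57])
  for uv in [(97,166),(130,167),(160,167.5),(185,167.5),(205,166)]:
    o,d=ray("wrist",uv,s5); print(X,uv,np.round(o+d*(n@(p0-o))/(n@d),1))
```

```text
705 (97, 166) [716.1 128.1  13.2]
705 (130, 167) [712.7  83.2  20.6]
705 (160, 167.5) [709.9  45.   23.4]
705 (185, 167.5) [707.6  14.5  21.9]
705 (205, 166) [705.9  -7.    6.2]
708.6 (97, 166) [718.6 113.3  40.5]
708.6 (130, 167) [715.4  71.3  47.5]
708.6 (160, 167.5) [712.7  35.4  50.1]
708.6 (185, 167.5) [710.6   6.9  48.7]
708.6 (205, 166) [709.1 -13.3  34. ]
712 (97, 166) [720.9  99.4  66.4]
712 (130, 167) [718.   60.   72.9]
712 (160, 167.5) [715.5  26.4  75.4]
712 (185, 167.5) [ 7.134e+02 -3.000e-01  7.410e+01]
712 (205, 166) [712.  -19.2  60.3]
```

```bash
python3 - <<'E'
from h import *
print(delta([395,345,290],[180,0,0]))
E
python3 -m inch '[[[0,0,-5],[0,0,0],0],[[0,0,-10],[0,0,0],0],[[-2,-3,-13],[0,0,0],0.3],[[-5,-7,-13],[0,0,0],0.5],[[-8,-11,-13],[0,0,0],0.7],[[-11,-15.5,-13],[0,0,0],0.7],[[-14,-20,-13],[0,0,0],0.7],[[-17,-25,-13],[0,0,0],0.7],[[-20,-30,-13],[0,0,0],0.7],[[-23,-35,-13],[0,0,-0.03],0.7],[[-25,-40,-13],[0,0,-0.05],0.7],[[-28,-45,-13],[0,0,-0.075],0.7],[[-30,-50,-12],[0,0,-0.075],0.7],[[-32,-54,-11],[0,0,-0.075],0.7],[[-32.4,-58.1,-10],[0,0,-0.075],0.7],[[-32.4,-58.1,-10],[0,0,-0.075],0.7],[[-32.4,-58.1,-10],[0,0,-0.075],0.7]]'
python3 - <<'E'
from h import *
im,s=snap("wrist","w7");print(s["tool_pos"],s["tcp_rot"],s["joint_pos"])
E
```

```text
(array([-32.55, -53.89,  -9.69]), array([-0.001,  0.002, -0.075]))
time: 7.95
tool_pos: [397.8, 391.0, 294.6]
tcp_rot: [-179.8, -0.1, 0.3]
ft_force: [-0.2, -1.4, -0.3]
finger_gap: 59.5
[397.77352856 390.9832051  294.6157757 ] [-1.79791261e+02 -1.05951719e-01  3.45012938e-01] [ 3.91785349e+01 -2.23142517e-01  8.78656800e+01  9.62314195e-02
  9.21440343e+01  1.28837108e+02]
```

View pics/w7.png

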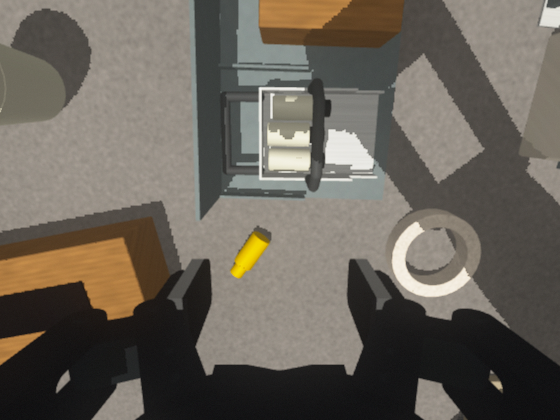

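Run:
```python
from h import *
s=telemetry.sense(); b=cv2.imread("pics/w7.png"); crop(b,190,50,410,220,3.6,"w7c")
```

```text
(no output)
```

View pics/w7c.png

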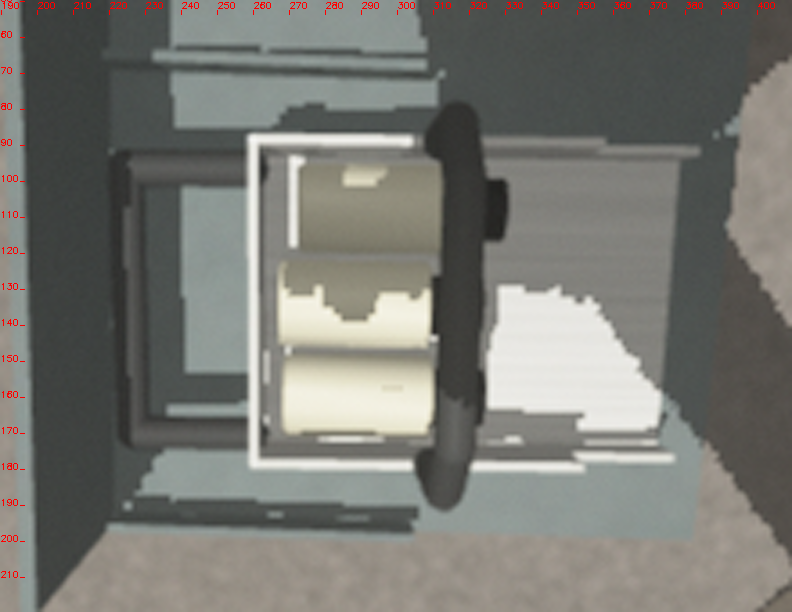

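Run:
```python
from h import *
s=telemetry.sense()
for uw,ut in [((317.5,98),(133.7,229)),((315,163),(132.6,251)),((316.5,133),(133.2,240.5)),((224.5,133),(108.5,243))]:
    p,e=tri([ray("wrist",uw,s),ray("top",ut)]); print(np.round(p,1),round(e,1))
for z in (128,132):
  a=onz("wrist",(317.5,98),z,s);b=onz("wrist",(315,163),z,s);print(z,a,b,np.degrees(np.arctan2(a[1]-b[1],a[0]-b[0])))
a=onz("wrist",(258.7,87),77,s);b=onz("wrist",(259.3,178),77,s);print("tail",a,b,np.degrees(np.arctan2(a[1]-b[1],a[0]-b[0])))
a=onz("wrist",(223.5,95),52,s);b=onz("wrist",(226.5,170),52,s);print("hand",a,b,np.degrees(np.arctan2(a[1]-b[1],a[0]-b[0])))
a=onz("wrist",(375.5,95),24,s);b=onz("wrist",(371,170),24,s);print("nose",a,b,np.degrees(np.arctan2(a[1]-b[1],a[0]-b[0])))
for z in (132,):
  print("bow outer mid",(onz("wrist",(318,80),z,s)+onz("wrist",(313,189),z-15,s))/2)
```

```text
[480.  357.5 126.5] 5.0
[425.5 358.3 116.2] 5.3
[451.6 357.6 120.9] 5.2
[453.9 448.1  36.1] 0.3
128 [484.61327819 356.10135227 128.        ] [431.2277372  356.50084766 128.        ] -0.4287485425141569
132 [484.34089321 356.52005805 132.        ] [431.67039077 356.91420266 132.        ] -0.4287485425141455
tail [497.86942175 407.48929304  77.        ] [410.0424461  407.85527285  77.        ] -0.23875325999939884
hand [492.34177329 445.40984785  52.        ] [414.80073248 445.05264114  52.        ] 0.26394141792515946
nose [495.11281961 280.92440366  24.        ] [411.83093255 279.81680432  24.        ] 0.7619547125613125
bow outer mid [452.20050724 356.51426245 124.5       ]
```

```bash
python3 -m inch '[[[2,1.5,3],[0,0,0],0.7],[[4,3.4,5],[0,0,0.003],0.7],[[5.5,3.4,7],[0,0,0.006],0.7],[[5.5,3.4,9.5],[0,0,0.006],0.7],[[5.5,3.4,9.5],[0,0,0.006],0.7],[[5.5,3.4,9.5],[0,0,0.006],0.7]]'
python3 - <<'E'
from h import *
im,s=snap("wrist","w8");print(s["tool_pos"],s["tcp_rot"],s["joint_pos"])
for z in (126,132): print(proj("wrist",(484,357,z),s),proj("wrist",(424,357,z),s))
E
```

```text
time: 8.6
tool_pos: [455.6, 352.0, 199.4]
tcp_rot: [-179.9, -0.1, -0.4]
ft_force: [0.2, -0.6, 0.1]
finger_gap: 59.6
[455.56161176 351.96193542 199.44067883] [-1.79944871e+02 -8.81438761e-02 -3.74085309e-01] [ 3.25878497e+01  4.96706322e+00  9.24553296e+01 -1.71723876e-03
  8.24736570e+01  1.22962116e+02]
[267.38713134 186.59000029] [268.86707248 277.67821278]
[267.05602739 188.41836679] [268.59911916 281.80453212]
```

View pics/w8.png

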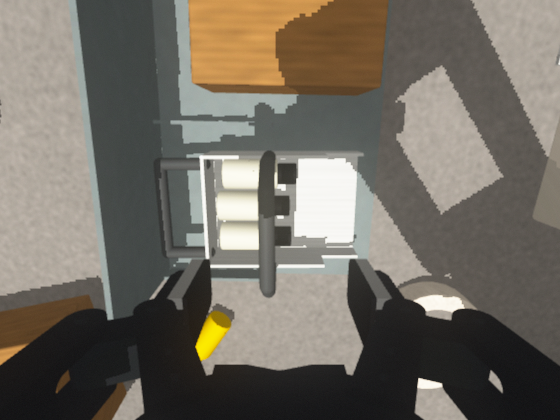

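Run:
```python
from h import *
s=telemetry.sense(); s7={"tool_pos":np.array([397.77,390.98,294.62]),"tcp_rot":np.array([-179.79,-.106,.345])}
b=cv2.imread("pics/w8.png"); crop(b,230,140,310,310,4,"w8c")
for a,c in [((318,80),(268,152)),((314,190),(268,296)),((316,133),(267,222))]: print(tri([ray("wrist",a,s7),ray("wrist",c,s)]))
```

```text
(array([501.80200643, 356.53924786,  96.90564677]), np.float64(1.6225653106584668))
(array([404.08935791, 358.10086704, 113.96609732]), np.float64(0.7917605151769798))
(array([455.47643582, 357.70041543, 106.14168607]), np.float64(1.4503989387651497))
```

View pics/w8c.png

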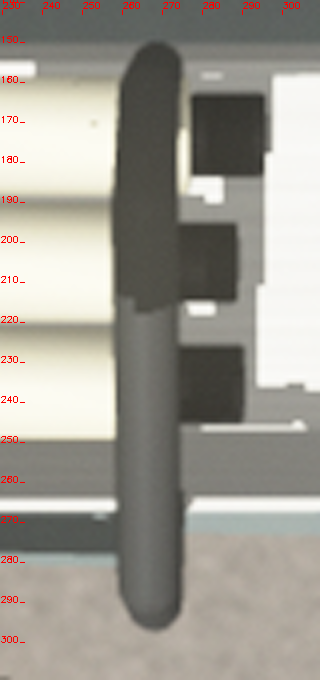

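```bash
python3 -m inch '[[[0,-0.5,2],[0,0,0.006],0.7],[[0,-0.5,4],[0,0,0.006],0.7],[[0,-0.5,6],[0,0,0.006],0.7],[[0,-0.5,7.9],[0,0,0.006],0.7],[[0,-0.5,7.9],[0,0,0.006],0.7],[[0,-0.5,7.9],[0,0,0.006],0.4],[[0,-0.5,7.9],[0,0,0.006],0],[[0,-0.5,7.9],[0,0,0.006],0],[[0,-0.5,7.9],[0,0,0.006],0],[[0,-0.5,7.9],[0,0,0.006],0]]' 70
python3 - <<'E'
from h import *
im,s=snap("wrist","w9");print(s["tool_pos"],s["tcp_rot"],s["ft_force"],s["finger_gap"])
im,s=snap("side","s9"); crop(im,175,235,335,385,5,"s9c")
E
```

```text
time: 9.65
tool_pos: [456.1, 358.2, 120.1]
tcp_rot: [-179.9, -0.1, -0.7]
ft_force: [-0.7, 4.2, 5.6]
finger_gap: 7.7
[456.09600095 358.23624745 120.09150665] [-1.79852430e+02 -1.47418251e-01 -6.84285145e-01] [-0.71771777  4.20051215  5.55750389] 7.746691628733
```

View pics/w9.png

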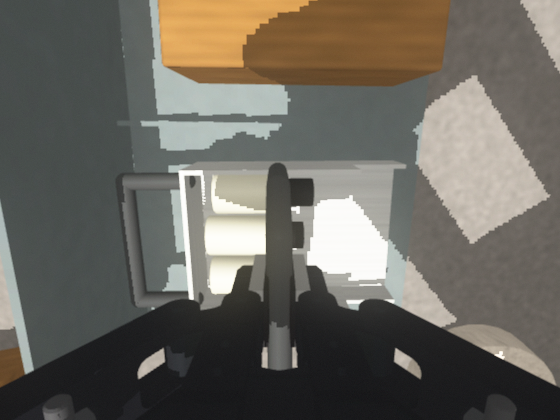

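View pics/s9c.png

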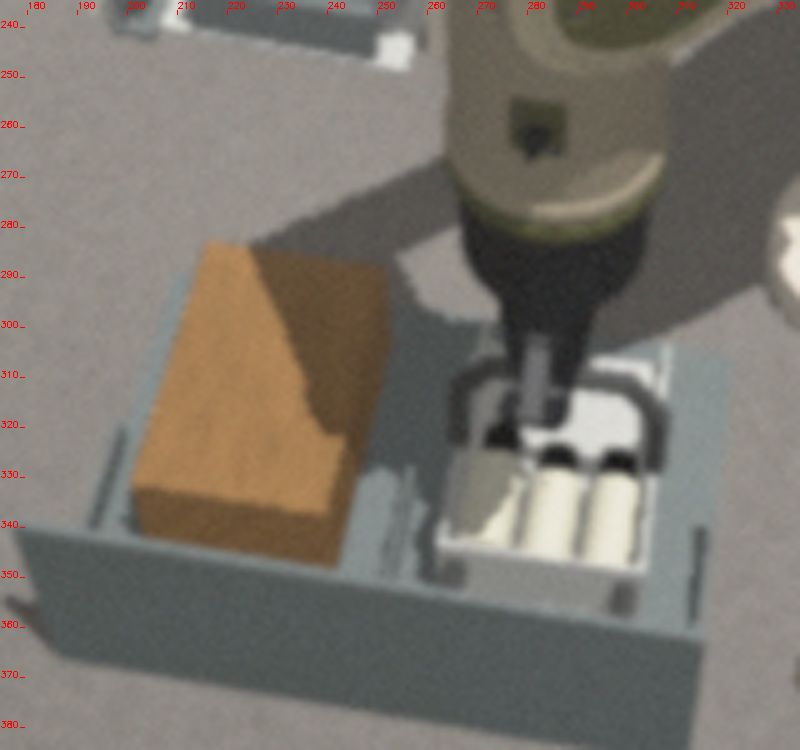

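```bash
python3 -m inch '[[[0,0,-0.2],[0,0,0],0],[[0,0,-0.5],[0,0,0],0],[[0,0,-1],[0,0,0],0],[[0,0,-1.6],[0,0,0],0],[[0,0,-2.2],[0,0,0],0],[[0,0,-2.6],[0,0,0],0],[[0,0,-2.8],[0,0,0],0],[[0,0,-2.8],[0,0,0],0]]'
python3 - <<'E'
from h import *
im,s=snap("wrist","w10");print(s["tool_pos"],s["tcp_rot"],s["ft_force"],s["wrist_torque"],s["finger_gap"])
im,s=snap("side","s10"); crop(im,175,235,335,385,5,"s10c")
E
```

```text
time: 10.55
tool_pos: [455.4, 357.2, 146.8]
tcp_rot: [-180.0, -0.0, -0.7]
ft_force: [-0.0, -0.2, -5.3]
finger_gap: 7.8
[455.36981957 357.20293355 146.81106842] [-1.79974779e+02 -3.78657976e-02 -6.97025189e-01] [-0.03187644 -0.21921889 -5.32162484] [-0.02044048  0.00097831  0.01251861] 7.7843329748374765
```

View pics/w10.png

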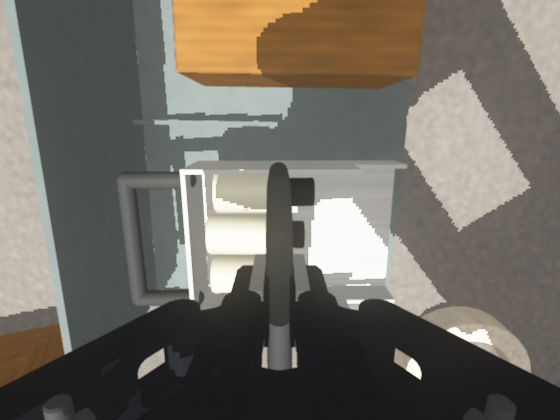

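View pics/s10c.png

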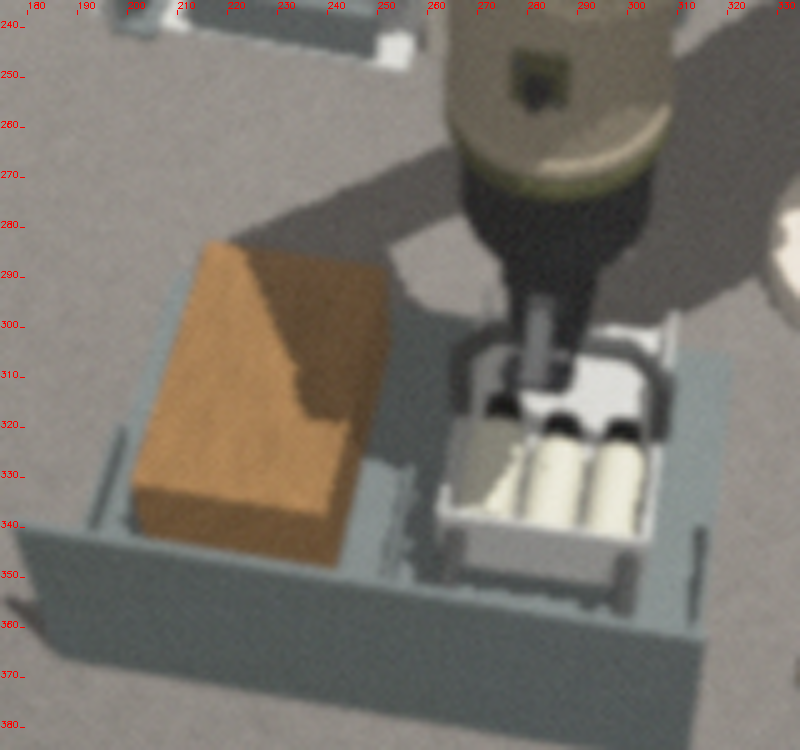

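Run:
```python
from h import *
a=cv2.imread("pics/t4.png"); b=cv2.imread("pics/w5.png"); c=cv2.imread("pics/s3.png")
x=[cv2.resize(a[172:204,230:310],None,fx=9,fy=9,interpolation=2),]
crop(a,230,172,310,204,9,"lipt"); crop(b,60,270,260,345,4,"lipw"); crop(c,235,165,335,240,7,"lips")
```

```text
(no output)
```

View pics/lipt.png

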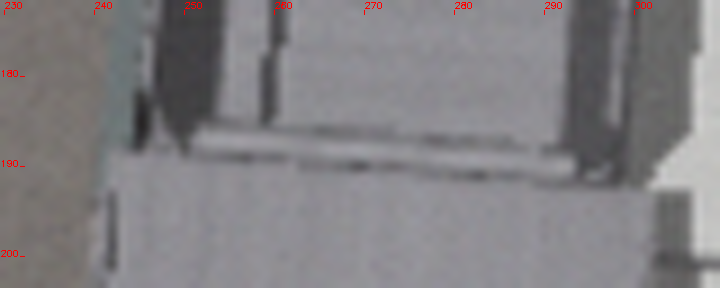

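View pics/lipw.png

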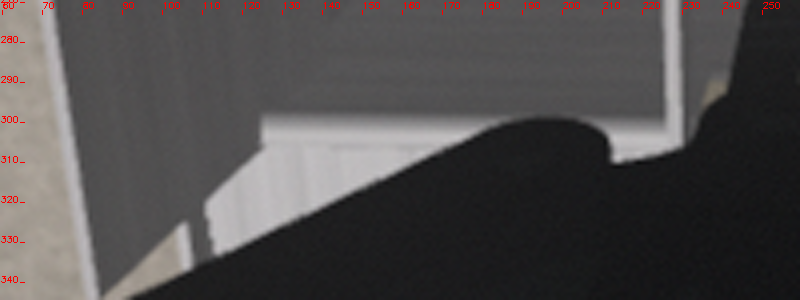

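View pics/lips.png

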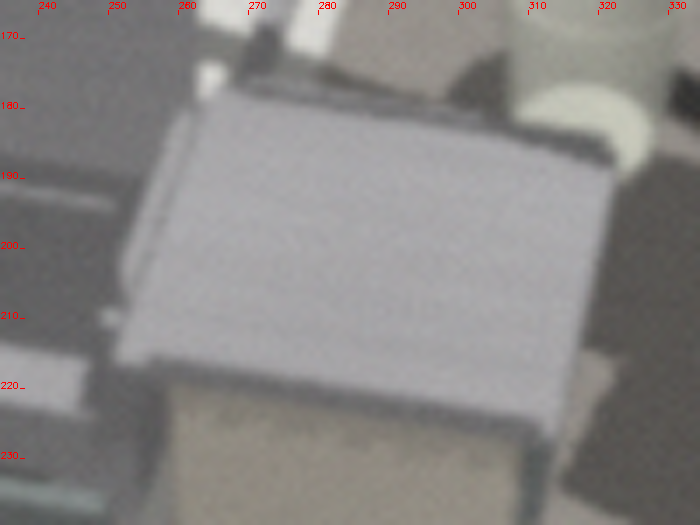

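Run:
```python
from h import *
s5={"tool_pos":np.array([689.4,-100.3,317.5]),"tcp_rot":np.array([-179.8,.3,-3.9])}
for z in (129,):
  for n,uv in [("top",(251,187)),("top",(271.8,188.6)),("top",(292.5,190.2)),("side",(260,181)),("side",(252,206)),("wrist",(124,303)),("wrist",(226,303))]: print(n,uv,np.round(onz(n,uv,z,s5),1))
# height: triangulate shelf line planes lip
def pl(n,a,b,s=None):
    o,d1=ray(n,a,s);_,d2=ray(n,b,s);m=np.cross(d1,d2);m/=np.linalg.norm(m);return m,m@o
for A,B in [(pl("top",(251,187),(292.5,190.2)),pl("side",(260,181),(252,206))),(pl("top",(251,187),(292.5,190.2)),pl("wrist",(124,303),(226,303),s5))]:
  M=np.array([A[0],B[0],[0,1,0]]);print([np.round(np.linalg.solve(M,[A[1],B[1],y]),1).tolist() for y in (-40,15,60)])
for uv in [(241,190),(302,193),(237,254),(297,258)]: print(onz("top",uv,129))
for n,uv in [("side",(251,216)),("side",(312,224)),("side",(320,186)),("side",(266,178))]: print(n,onz(n,uv,129))
```

```text
top (251, 187) [582.7  65.8 129. ]
top (271.8, 188.6) [578.4  12.9 129. ]
top (292.5, 190.2) [574.1 -39.8 129. ]
side (260, 181) [580.4 -38.8 129. ]
side (252, 206) [585.   60.7 129. ]
wrist (124, 303) [584.   67.3 129. ]
wrist (226, 303) [576.8 -38.6 129. ]
[[1021.8, -40.0, -1593.4], [888.8, 15.0, -1064.4], [779.9, 60.0, -631.6]]
[[574.9, -40.0, 125.8], [579.2, 15.0, 126.7], [582.6, 60.0, 127.5]]
[574.8659279   91.13631249 129.        ]
[566.73497099 -63.85994497 129.        ]
[411.22263446  99.0971488  129.        ]
[400.91404945 -49.517628   129.        ]
side [581.0115231   96.65684975 129.        ]
side [419.80951986 101.42558593 129.        ]
side [410.0820021  -42.91892778 129.        ]
side [565.5556654 -53.6254512 129.       ]
```

```bash
python3 -m inch '[[[0,0,-0.4],[0,0,0],0],[[0,0,-1.2],[0,0,0],0],[[0,0,-2.4],[0,0,0],0],[[0,0,-4],[0,0,0],0],[[0,0,-5.6],[0,0,0],0],[[0,0,-7.2],[0,0,0],0],[[0,0,-8.8],[0,0,0],0],[[0,0,-10.4],[0,0,0],0],[[0,0,-12],[0,0,0],0],[[0,0,-13.6],[0,0,0],0],[[0,0,-15],[0,0,0],0],[[0,0,-16.1],[0,0,0],0],[[0,0,-16.7],[0,0,0],0],[[0,0,-17],[0,0,0],0],[[0,0,-17],[0,0,0],0]]'
python3 - <<'E'
from h import *
im,s=snap("wrist","w11");print(s["joint_pos"])
print(delta([516.5,19.8,317],[180,0,85.6]))
E
```

```text
time: 12.15
tool_pos: [455.2, 357.0, 316.3]
tcp_rot: [180.0, 0.0, -0.7]
ft_force: [-0.3, 0.3, -5.2]
finger_gap: 8.0
[ 3.30339983e+01  3.06007423e+00  8.22983635e+01 -3.16137208e-04
  9.46504737e+01  1.23735138e+02]
(array([ 6.56, 33.64, -0.12]), array([-0.000e+00,  1.000e-03, -1.506e+00]))
```

View pics/w11.png

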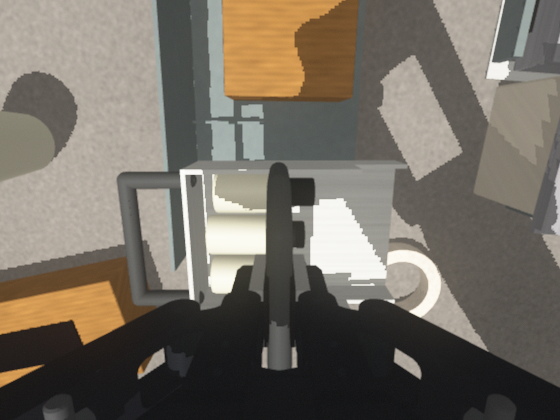

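```bash
python3 -m inch '[[[0.1,0.5,0],[0,0,-0.02],0],[[0.3,1.6,0],[0,0,-0.07],0],[[0.7,3.3,0],[0,0,-0.15],0],[[1,5.3,0],[0,0,-0.24],0],[[1.4,7.4,0],[0,0,-0.33],0],[[1.8,9.4,0],[0,0,-0.42],0],[[2.2,11.4,0],[0,0,-0.51],0],[[2.6,13.4,0],[0,0,-0.6],0],[[3,15.4,0],[0,0,-0.69],0],[[3.4,17.4,0],[0,0,-0.78],0],[[3.8,19.4,0],[0,0,-0.87],0],[[4.2,21.4,0],[0,0,-0.96],0],[[4.6,23.5,0],[0,0,-1.05],0],[[5,25.5,0],[0,0,-1.14],0],[[5.4,27.5,0],[0,0,-1.23],0],[[5.8,29.5,0],[0,0,-1.32],0],[[6.1,31.2,0],[0,0,-1.4],0],[[6.4,32.6,0],[0,0,-1.46],0],[[6.6,33.4,0],[0,0,-1.5],0],[[6.6,33.6,0],[0,0,-1.506],0]]' 
python3 -m inch '[[[0,0,0],[0,0,0],0],[[0,0,0.3],[0,0,0],0],[[0,0,0.9],[0,0,0],0],[[0,0,1.7],[0,0,0],0],[[0,0,2.6],[0,0,0],0],[[0,0,3.4],[0,0,0],0],[[0,0,4],[0,0,0],0],[[0,0,4.3],[0,0,0],0],[[0,0,4.4],[0,0,0],0],[[0,0,4.4],[0,0,0],0]]'
python3 - <<'E'
from h import *
im,s=snap("wrist","w12");print(s["tool_pos"],s["tcp_rot"],s["joint_pos"])
im,s=snap("top","t12"); crop(im,220,110,320,270,4,"t12c")
im,s=snap("side","s12"); crop(im,185,100,335,255,5,"s12c")
E
```

```text
time: 14.2
tool_pos: [516.8, 19.1, 315.6]
tcp_rot: [-179.9, 0.0, 85.6]
ft_force: [-0.3, -0.5, -3.9]
finger_gap: 7.7
time: 15.2
tool_pos: [517.1, 20.3, 272.4]
tcp_rot: [180.0, -0.0, 85.6]
ft_force: [-0.3, -0.3, -4.8]
finger_gap: 7.8
[517.08922542  20.27297542 272.38331689] [ 1.79993349e+02 -2.10124218e-03  8.55878175e+01] [-3.43430150e+00 -6.03116929e+00  9.57593258e+01  1.98745424e-03
  9.02651580e+01  9.77890399e-01]
```

View pics/w12.png

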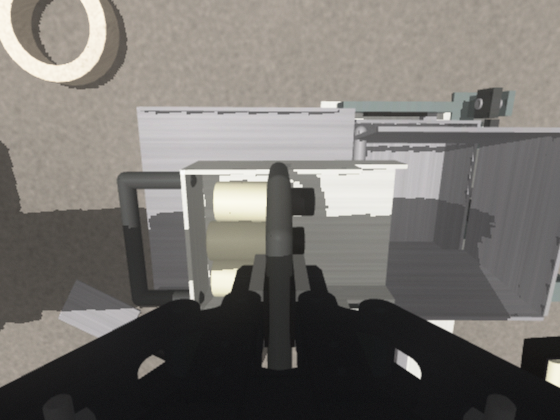

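View pics/t12c.png

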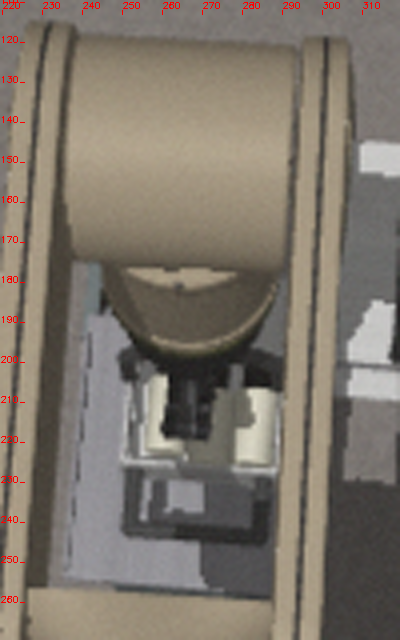

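View pics/s12c.png

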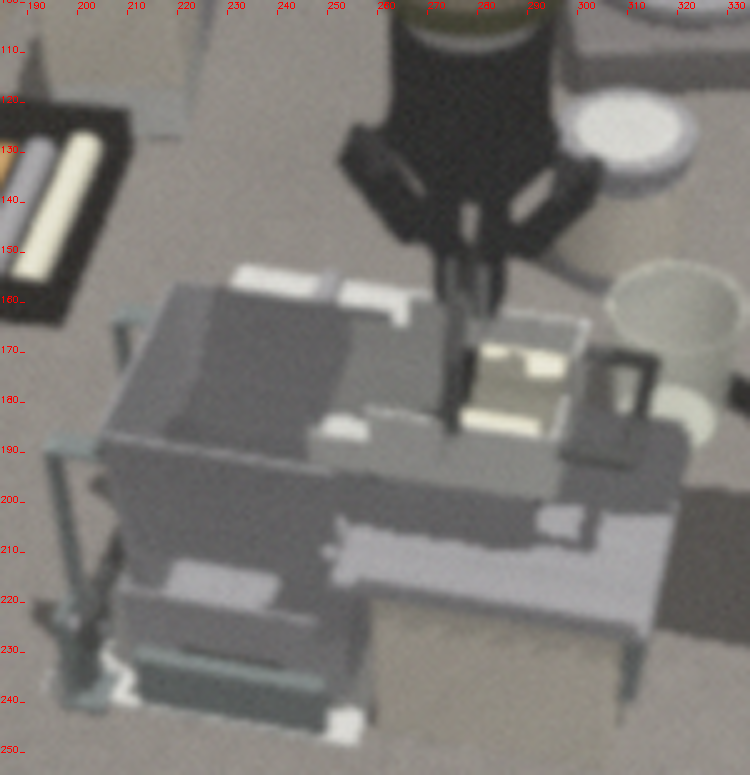

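Run:
```python
from h import *
s=telemetry.sense()
th=np.radians(-4.4);L=np.array([579,13]);u=np.array([np.cos(th),np.sin(th)]);v=np.array([-u[1],u[0]])
def st(uv,z):
    p=onz("wrist",uv,z,s); d=p[:2]-L; print(uv,z,np.round(p,1),"x %.1f y %.1f"%(d@u,d@v))
for uv in [(370,127),(555,132),(450,318),(545,318)]: st(uv,194)
for uv in [(145,108),(345,108)]: st(uv,133)
for uv in [(361,135),(361,155)]: st(uv,130)
fz=272.4-108
for uv in [(405,163),(187,170)]: st(uv,fz+65)
for uv in [(390,168),(389,290)]: st(uv,fz+12)
for uv in [(130,180),(141,297)]: st(uv,fz+40)
d=s["tool_pos"][:2]-L; print(d@u,d@v)
```

```text
(370, 127) 194 [576.   77.2 194. ] x -7.9 y 63.7
(555, 132) 194 [686.   65.7 194. ] x 102.7 y 60.7
(450, 318) 194 [630.1 -55.4 194. ] x 56.2 y -64.3
(545, 318) 194 [695.7 -60.5 194. ] x 122.0 y -64.4
(145, 108) 133 [422.4 102.2 133. ] x -163.0 y 76.9
(345, 108) 133 [573.   90.5 133. ] x -12.0 y 76.8
(361, 135) 130 [585.4  69.5 130. ] x 2.0 y 56.8
(361, 155) 130 [585.2  54.  130. ] x 3.0 y 41.4
(405, 163) 229.39999999999998 [584.5  59.2 229.4] x 2.0 y 46.5
(187, 170) 229.39999999999998 [473.8  64.3 229.4] x -108.8 y 43.1
(390, 168) 176.39999999999998 [593.6  49.1 176.4] x 11.8 y 37.1
(389, 290) 176.39999999999998 [593.4 -40.3 176.4] x 18.5 y -52.1
(130, 180) 204.39999999999998 [432.6  58.2 204.4] x -149.4 y 33.9
(141, 297) 204.39999999999998 [425.2 -17.5 204.4] x -151.0 y -42.2
-62.067295203053455 2.5008251157321806
```

```bash
python3 -m inch '[[[0.2,0,0.4],[0,0,0],0],[[0.3,0,1.2],[0,0,0],0],[[0.3,0,2],[0,0,0],0],[[0.3,0,2.7],[0,0,0],0],[[0.3,0,3.2],[0,0,0],0],[[0.3,0,3.5],[0,0,0],0],[[0.3,0,3.7],[0,0,0],0],[[0.3,0,3.8],[0,0,0],0],[[0.3,0,3.85],[0,0,0],0],[[0.3,0,3.85],[0,0,0],0]]'
```

```text
time: 16.35
tool_pos: [517.4, 23.3, 234.0]
tcp_rot: [180.0, -0.0, 85.6]
ft_force: [0.9, 0.1, -4.3]
finger_gap: 7.7
```

```bash
python3 -m inch '[[[0,0,0.05],[0,0,0],0],[[0,0,0.1],[0,0,0],0],[[0,0,0.15],[0,0,0],0],[[0,0,0.15],[0,0,0],0]]'
```

```text
time: 16.75
tool_pos: [517.4, 23.3, 232.8]
tcp_rot: [180.0, -0.0, 85.6]
ft_force: [-1.3, 0.0, -1.6]
finger_gap: 7.8
```

```bash
python3 -m inch '[[[0,0,0.05],[0,0,0],0],[[0,0,0.1],[0,0,0],0],[[0,0,0.1],[0,0,0],0]]'
python3 -m inch '[[[0,0,0],[0,0,0],0.1],[[0,0,0],[0,0,0],0.2],[[0,0,0],[0,0,0],0.35],[[0,0,0],[0,0,0],0.5],[[0,0,0],[0,0,0],0.5]]'
python3 - <<'E'
from h import *
im,s=snap("wrist","w13");print(s["tool_pos"],s["ft_force"])
im,s=snap("side","s13"); crop(im,185,120,335,255,5,"s13c")
E
```

```text
time: 17.05
tool_pos: [517.6, 23.3, 232.8]
tcp_rot: [179.9, -0.0, 85.6]
ft_force: [-5.7, 1.1, 6.5]
finger_gap: 7.7
time: 17.55
tool_pos: [517.3, 23.2, 231.2]
tcp_rot: [180.0, 0.0, 85.6]
ft_force: [-0.6, 0.6, 0.1]
finger_gap: 42.6
[517.31381307  23.20687783 231.22044139] [-0.61121632  0.60395649  0.06536838]
```

View pics/w13.png

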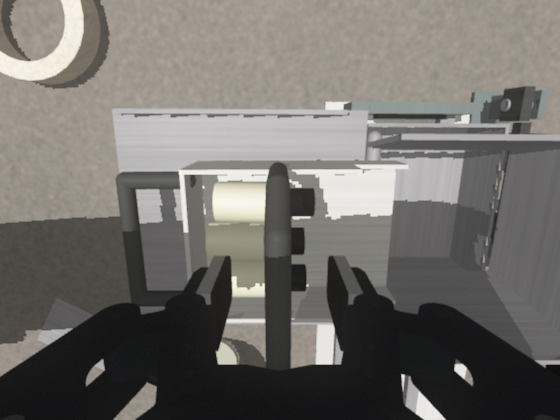

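View pics/s13c.png

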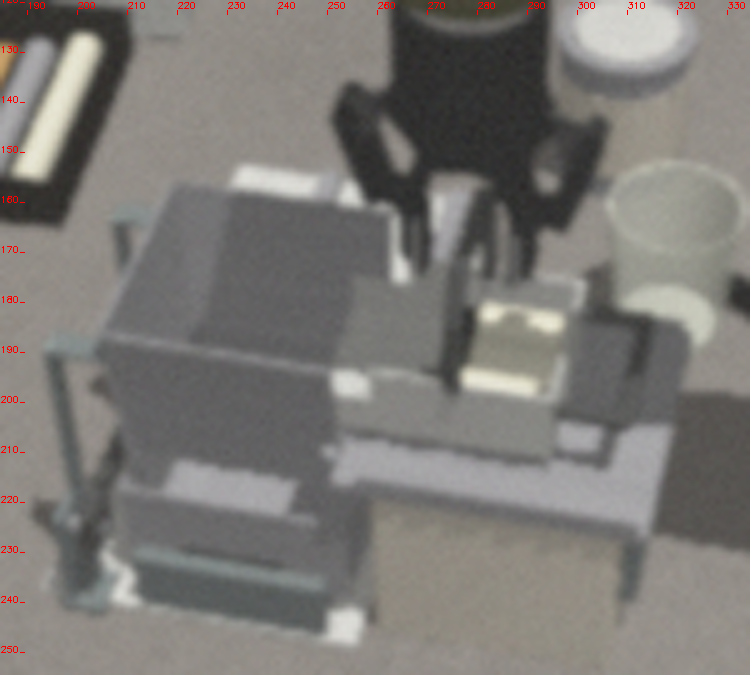

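```bash
python3 -m inch '[[[0,0,-2],[0,0,0],0.5],[[0,0,-4.5],[0,0,0],0.5],[[0,0,-7],[0,0,0],0.5],[[0,-2,-8],[0,0,0],0.3],[[0,-6,-8],[0,0,0],0.3],[[-1.2,-8.9,-8],[0,0,0],0.3],[[-1.2,-8.9,-8],[0,0,0],0.3],[[-1.2,-8.9,-8],[0,0,0],0.3]]'
python3 - <<'E'
from h import *
im,s=snap("wrist","w14");print(s["tool_pos"],s["tcp_rot"])
E
```

```text
time: 18.45
tool_pos: [427.6, 18.1, 311.7]
tcp_rot: [179.9, -0.0, 85.6]
ft_force: [0.2, -0.3, -0.3]
finger_gap: 25.5
[427.62219541  18.05139339 311.68778563] [ 1.79907670e+02 -3.86759681e-03  8.55616626e+01]
```

View pics/w14.png

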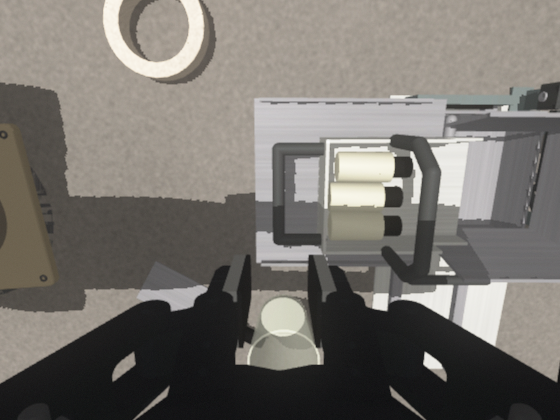

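Run:
```python
from h import *
s=telemetry.sense(); s13={"tool_pos":np.array([517.31,23.21,231.22]),"tcp_rot":np.array([180.,0,85.6])}
def pl(n,a,b,s=None):
    o,d1=ray(n,a,s);_,d2=ray(n,b,s);m=np.cross(d1,d2);m/=np.linalg.norm(m);return m,m@o
A=pl("wrist",(279.5,150),(279.5,235),s);B=pl("wrist",(127,190),(134.5,285),s13)
M=np.array([A[0],B[0],[0,1,0]]);print([np.round(np.linalg.solve(M,[A[1],B[1],y]),1).tolist() for y in (0,28,56)])
for z in (160,165): print(onz("wrist",(279,145),z,s),onz("wrist",(279.5,243),z,s),onz("wrist",(279.5,194),z,s))
print(onz("wrist",(325.5,139),190,s),onz("wrist",(325,250),190,s))
print(onz("wrist",(490,139),185,s),onz("wrist",(465,236),137,s))
```

```text
[[427.2, 0.0, 171.8], [429.4, 28.0, 169.4], [431.6, 56.0, 167.0]]
[431.82891777  64.12878153 160.        ] [425.71214339 -19.73434159 160.        ] [429.09653919  23.77798055 160.        ]
[431.84747516  64.44640503 165.        ] [425.83877276 -17.93501314 165.        ] [429.1633726   24.80852744 165.        ]
[465.68707339  67.65327258 190.        ] [461.66639432 -17.55187206 190.        ]
[586.97647266  57.93098707 185.        ] [599.5593322  -34.72902518 137.        ]
```

```bash
python3 -m inch '[[[0.6,0.1,2],[0,0,0],0.3],[[0.6,0.1,5],[0,0,0],0.3],[[0.6,0.1,8],[0,0,0],0.3],[[0.6,0.1,11],[0,0,0],0.3],[[0.6,0.1,13],[0,0,0],0.3],[[0.6,0.1,14.5],[0,0,0],0.3],[[0.6,0.1,15.2],[0,0,0],0.3],[[0.6,0.1,15.2],[0,0,0],0.3]]'
python3 - <<'E'
from h import *
im,s=snap("wrist","w15");print(s["tool_pos"],s["tcp_rot"])
im,s=snap("side","s15"); crop(im,185,120,335,255,5,"s15c")
E
```

```text
time: 19.3
tool_pos: [428.7, 24.2, 158.2]
tcp_rot: [-179.9, -0.0, 85.6]
ft_force: [-0.0, -0.7, -1.2]
finger_gap: 26.0
[428.73930786  24.18394539 158.16424113] [-1.79858821e+02 -3.73586139e-03  8.55920346e+01]
```

View pics/w15.png

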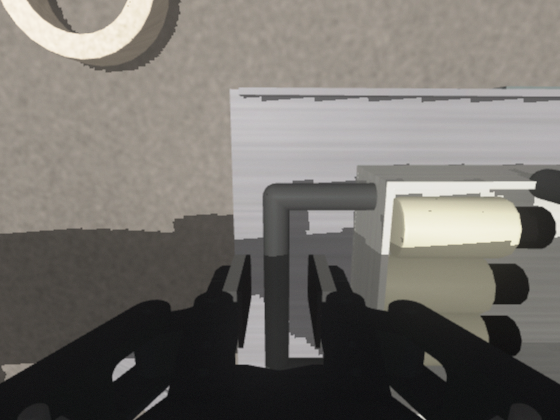

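View pics/s15c.png

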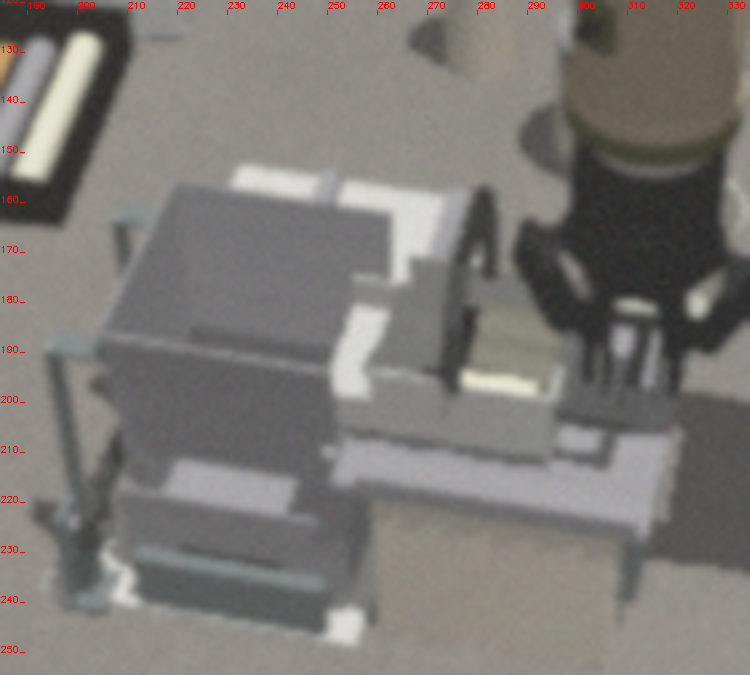

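```bash
python3 -m inch '[[[0,0,0],[0,0,0],0.15],[[0,0,0],[0,0,0],0],[[0,0,0],[0,0,0],0],[[0,0,0],[0,0,0],0],[[0,0,0],[0,0,0],0]]' 45
python3 -m inch '[[[0,0.1,0],[0,0,0],0],[[0,0.3,0],[0,0,0],0],[[0,0.5,0],[0,0,0],0],[[0,0.6,0],[0,0,0],0],[[0,0.6,0],[0,0,0],0]]'
```

```text
time: 19.9
tool_pos: [429.6, 24.1, 160.4]
tcp_rot: [179.9, -0.0, 85.6]
ft_force: [-3.7, 0.0, 5.2]
finger_gap: 8.3
time: 20.4
tool_pos: [434.6, 23.7, 160.4]
tcp_rot: [-179.9, -0.0, 85.6]
ft_force: [-10.1, 1.6, 11.4]
finger_gap: 8.1
```

```bash
python3 -m inch '[[[0,0,-0.1],[0,0,0],0],[[0,0,-0.25],[0,0,0],0],[[0,0,-0.25],[0,0,0],0]]'
python3 -m inch '[[[0,0.1,0],[0,0,0],0],[[0,0.2,0],[0,0,0],0],[[0,0.3,0],[0,0,0],0],[[0,0.3,0],[0,0,0],0]]'
```

```text
time: 20.7
tool_pos: [435.1, 23.6, 161.8]
tcp_rot: [180.0, -0.0, 85.6]
ft_force: [-1.0, -0.2, -2.3]
finger_gap: 8.3
time: 21.1
tool_pos: [438.1, 23.3, 161.6]
tcp_rot: [-180.0, -0.0, 85.6]
ft_force: [-0.9, -0.3, -2.8]
finger_gap: 8.2
```

```bash
python3 -m inch '[[[0,0.1,0],[0,0,0],0],[[0,0.2,0],[0,0,0],0],[[0,0.3,0],[0,0,0],0],[[0,0.3,0],[0,0,0],0]]'
python3 -m inch '[[[0,0.1,0],[0,0,0],0],[[0,0.2,0],[0,0,0],0],[[0,0.3,0],[0,0,0],0],[[0,0.3,0],[0,0,0],0]]'
```

```text
time: 21.5
tool_pos: [438.9, 23.6, 160.8]
tcp_rot: [-179.7, -0.0, 85.6]
ft_force: [-12.1, 2.2, 1.4]
finger_gap: 8.0
time: 21.9
tool_pos: [439.0, 23.7, 160.4]
tcp_rot: [-179.3, -0.0, 85.6]
ft_force: [-29.2, 3.4, 12.8]
finger_gap: 8.3
```

```bash
python3 -m inch '[[[0,-0.2,0],[0,0,0],0],[[0,-0.4,0],[0,0,0],0],[[0,-0.27,-0.2],[0,0,0],0],[[0,-0.12,-0.7],[0,0,0],0],[[0,0.04,-1.2],[0,0,0],0],[[0,0.23,-1.6],[0,0,0],0],[[0,0.42,-2.1],[0,0,0],0],[[0,0.64,-2.6],[0,0,0],0],[[0,0.87,-3],[0,0,0],0],[[0,1.12,-3.5],[0,0,0],0],[[0,1.4,-3.9],[0,0,0],0],[[0,1.65,-4.35],[0,0,0],0],[[0,1.65,-4.35],[0,0,0],0]]'
python3 - <<'E'
from h import *
im,s=snap("side","s16"); crop(im,185,120,335,255,5,"s16c");print(s["ft_force"],s["wrist_torque"])
E
```

```text
time: 23.2
tool_pos: [459.4, 22.1, 205.9]
tcp_rot: [-179.8, -0.0, 85.6]
ft_force: [-13.6, 2.9, 6.2]
finger_gap: 8.2
[-13.58116268   2.92666687   6.24836097] [ 0.49797467  2.33829522 -0.06352942]
```

View pics/s16c.png

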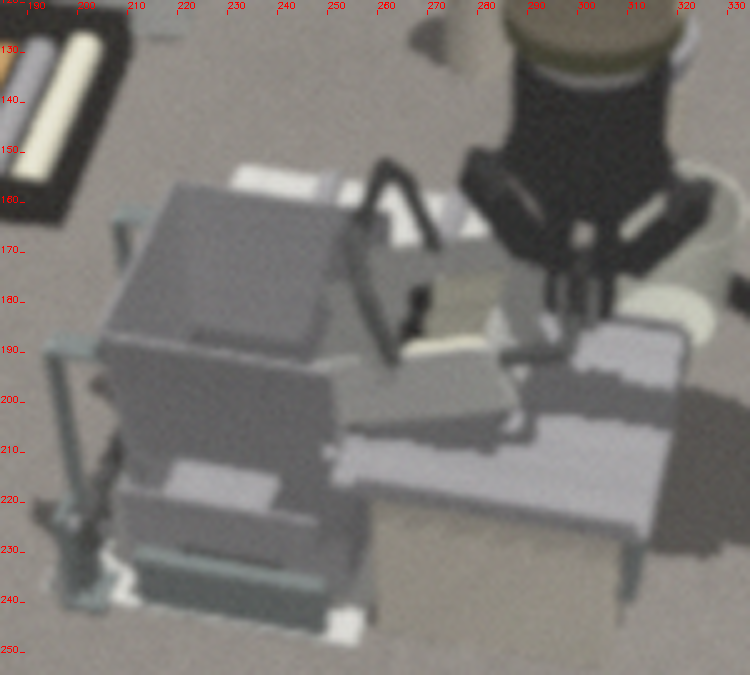

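```bash
python3 -m inch '[[[0,0.1,-0.41],[0,0,0],0],[[0,0.4,-0.82],[0,0,0],0],[[0,0.72,-1.22],[0,0,0],0],[[0,1.06,-1.61],[0,0,0],0],[[0,1.4,-1.98],[0,0,0],0],[[0,1.76,-2.34],[0,0,0],0],[[0,2.1,-2.69],[0,0,0],0],[[0,2.5,-3.03],[0,0,0],0],[[0,2.5,-3.03],[0,0,0],0]]'
python3 - <<'E'
from h import *
im,s=snap("side","s17"); crop(im,185,120,335,255,5,"s17c");print(s["ft_force"],s["wrist_torque"])
E
```

```text
time: 24.15
tool_pos: [486.1, 19.7, 236.9]
tcp_rot: [179.9, -0.0, 85.6]
ft_force: [-6.0, 1.8, 3.9]
finger_gap: 8.3
[-6.02439529  1.82288532  3.87731904] [ 0.24885155  1.25012609 -0.08004925]
```

View pics/s17c.png

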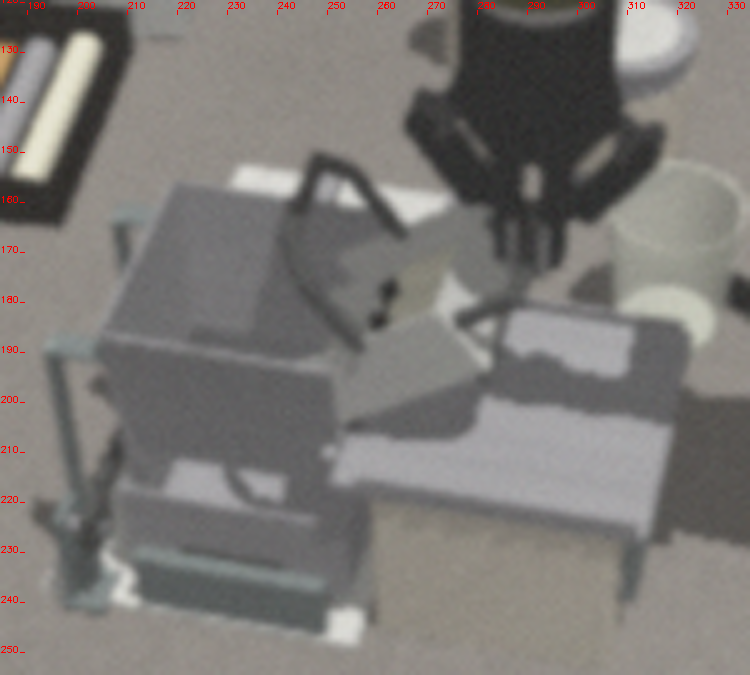

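```bash
python3 -m inch '[[[0,0.35,-0.32],[0,0,0],0],[[0,0.75,-0.63],[0,0,0],0],[[0,1.17,-0.92],[0,0,0],0],[[0,1.6,-1.21],[0,0,0],0],[[0,2.03,-1.46],[0,0,0],0],[[0,2.48,-1.71],[0,0,0],0],[[0,2.93,-1.95],[0,0,0],0],[[0,2.93,-1.95],[0,0,0],0],[[0,2.93,-1.95],[0,0,0],0],[[0,2.93,-1.95],[0,0,0],0],[[0,2.93,-1.95],[0,0,0],0]]'
python3 - <<'E'
from h import *
im,s=snap("side","s18"); crop(im,185,120,335,255,5,"s18c");print(s["ft_force"],s["wrist_torque"])
im,s=snap("wrist","w18")
E
```

```text
time: 25.3
tool_pos: [515.6, 17.3, 257.3]
tcp_rot: [179.8, 0.0, 85.6]
ft_force: [-7.6, 1.6, 8.6]
finger_gap: 7.7
[-7.63887172  1.58045422  8.55624334] [ 0.17358585  1.17325031 -0.0491316 ]
```

View pics/s18c.png

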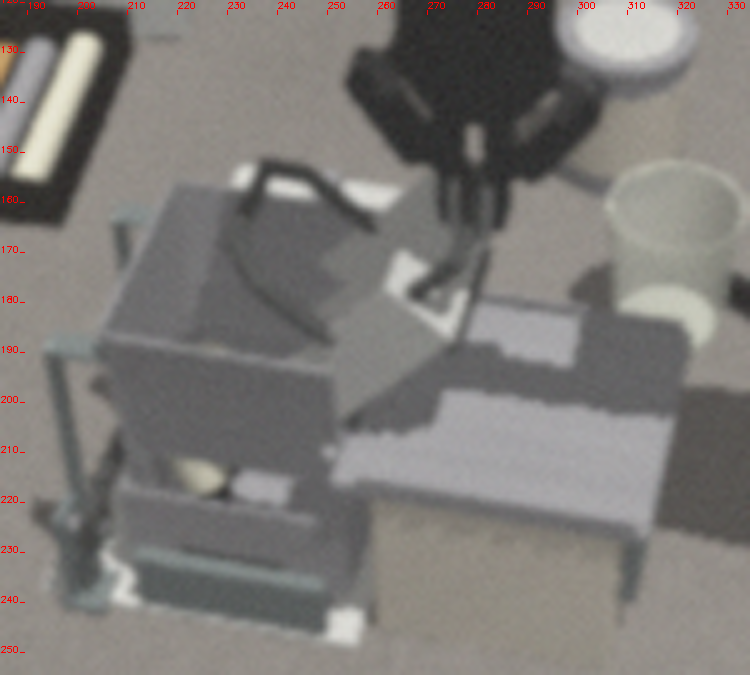

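View pics/w18.png

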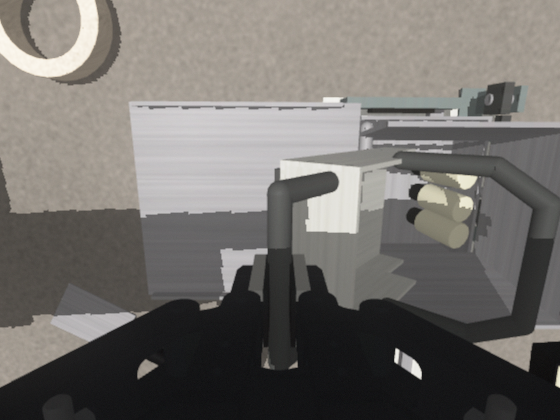

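```bash
python3 -m inch '[[[0,0.4,-0.18],[0,0,0],0],[[0,0.8,-0.35],[0,0,0],0],[[0,0.8,-0.35],[0,0,0],0],[[0,0.8,-0.35],[0,0,0],0]]'
python3 - <<'E'
from h import *
im,s=snap("wrist","w19"); crop(im,340,100,540,260,4,"w19c")
for z in (40,100,150): print(z,[np.round(onz("wrist",u,z,s),0) for u in ((447,205),(420,215))])
im,s=snap("side","s19"); crop(im,185,120,335,255,5,"s19c")
E
```

```text
time: 25.8
tool_pos: [524.0, 16.7, 260.7]
tcp_rot: [179.8, 0.0, 85.6]
ft_force: [-3.8, -0.1, 7.7]
finger_gap: 8.2
40 [array([700., -18.,  40.]), array([672., -26.,  40.])]
100 [array([671.,  -1., 100.]), array([648.,  -8., 100.])]
150 [array([647.,  13., 150.]), array([627.,   7., 150.])]
```

View pics/w19c.png

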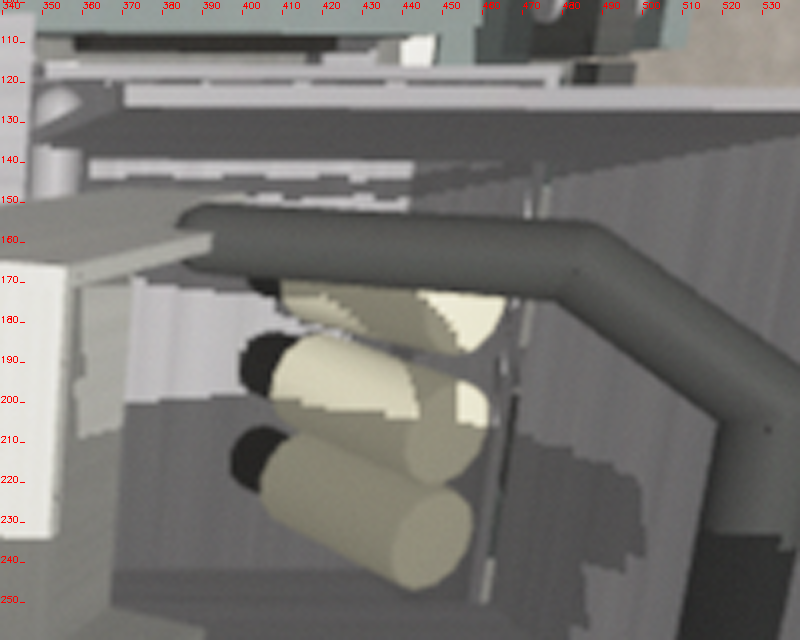

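View pics/s19c.png

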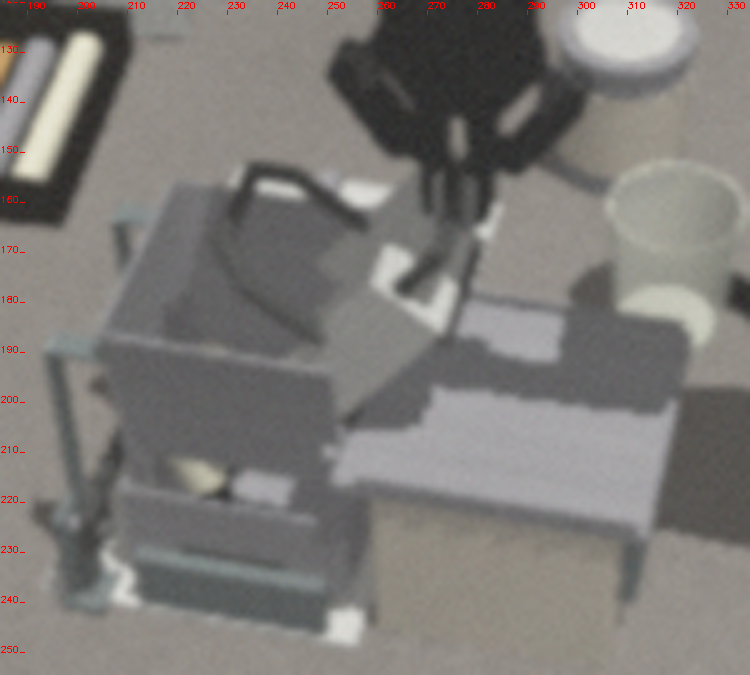

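```bash
python3 -m inch '[[[0,-0.4,0.17],[0,0,0],0],[[0,-0.8,0.35],[0,0,0],0],[[0,-1.25,0.59],[0,0,0],0],[[0,-1.7,0.84],[0,0,0],0],[[0,-2.13,1.09],[0,0,0],0],[[0,-2.56,1.38],[0,0,0],0],[[0,-2.98,1.67],[0,0,0],0],[[0,-3.38,1.98],[0,0,0],0],[[0,-3.73,2.3],[0,0,0],0],[[0,-4.13,2.64],[0,0,0],0],[[0,-4.5,2.99],[0,0,0],0],[[0,-4.9,3.35],[0,0,0],0],[[0,-5.25,3.72],[0,0,0],0],[[0,-5.6,4.11],[0,0,0],0],[[0,-5.9,4.51],[0,0,0],0],[[0,-6.2,4.92],[0,0,0],0],[[0,-6.4,5.33],[0,0,0],0],[[0,-6.4,5.33],[0,0,0],0]]'
```

```text
time: 27.7
tool_pos: [457.5, 21.8, 204.3]
tcp_rot: [-179.8, 0.0, 85.6]
ft_force: [-4.4, 0.2, 2.9]
finger_gap: 8.0
```

```bash
python3 -m inch '[[[0,-0.27,0.43],[0,0,0],0],[[0,-0.53,0.87],[0,0,0],0],[[0,-0.78,1.32],[0,0,0],0],[[0,-1.01,1.77],[0,0,0],0],[[0,-1.23,2.24],[0,0,0],0],[[0,-1.42,2.71],[0,0,0],0],[[0,-1.61,3.19],[0,0,0],0],[[0,-1.8,3.67],[0,0,0],0],[[0,-1.95,3.95],[0,0,0],0],[[0,-2.1,4.1],[0,0,0],0],[[0,-2.1,4.1],[0,0,0],0]]'
python3 - <<'E'
from h import *
im,s=snap("side","s20"); crop(im,185,120,335,255,5,"s20c")
E
```

```text
time: 28.8
tool_pos: [438.3, 23.3, 164.5]
tcp_rot: [179.9, -0.0, 85.6]
ft_force: [3.1, 0.6, -0.0]
finger_gap: 8.1
```

View pics/s20c.png

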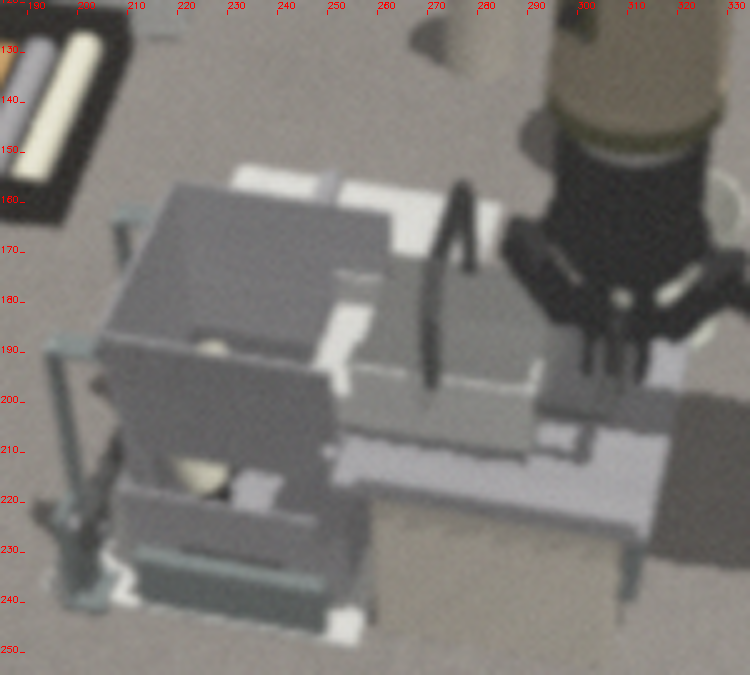

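```bash
python3 -m inch '[[[0,-0.2,0.1],[0,0,0],0],[[0,-0.3,0.2],[0,0,0],0],[[0,-0.3,0.3],[0,0,0],0],[[0,-0.3,0.35],[0,0,0],0],[[0,-0.3,0.35],[0,0,0],0]]'
```

```text
time: 29.35
tool_pos: [434.5, 23.7, 161.4]
tcp_rot: [-179.9, 0.0, 85.6]
ft_force: [-3.9, 0.5, 8.4]
finger_gap: 7.9
```

```bash
python3 -m inch '[[[0,0,-0.1],[0,0,0],0.1],[[0,0,-0.1],[0,0,0],0.2],[[0,0,-0.1],[0,0,0],0.3],[[0,0,-0.1],[0,0,0],0.3],[[0,0,-0.1],[0,0,0],0.3],[[0,0,-1.5],[0,0,0],0.3],[[0,0,-4],[0,0,0],0.3],[[0,0,-8],[0,0,0],0.3],[[0,0,-12],[0,0,0],0.3],[[0,0,-16],[0,0,0],0.3],[[0,0,-18],[0,0,0],0.3],[[0,0,-18],[0,0,0],0.3]]'
python3 - <<'E'
from h import *
im,s=snap("wrist","w21");print(s["tool_pos"],s["ft_force"])
im,s=snap("side","s21"); crop(im,185,120,335,255,5,"s21c")
E
```

```text
time: 30.55
tool_pos: [436.3, 23.5, 346.1]
tcp_rot: [179.6, -0.0, 85.6]
ft_force: [0.8, -0.4, 0.1]
finger_gap: 25.8
[436.28254402  23.52362901 346.09566282] [ 0.82275689 -0.40354424  0.08303592]
```

View pics/w21.png

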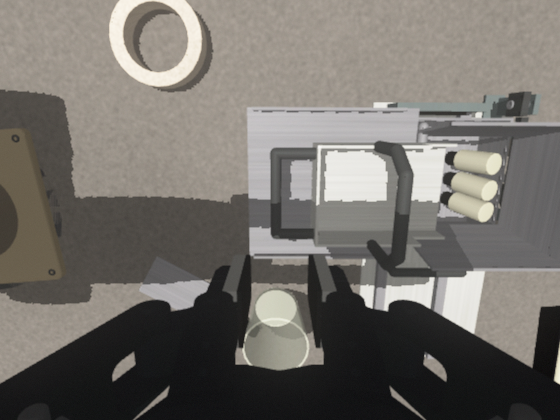

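View pics/s21c.png

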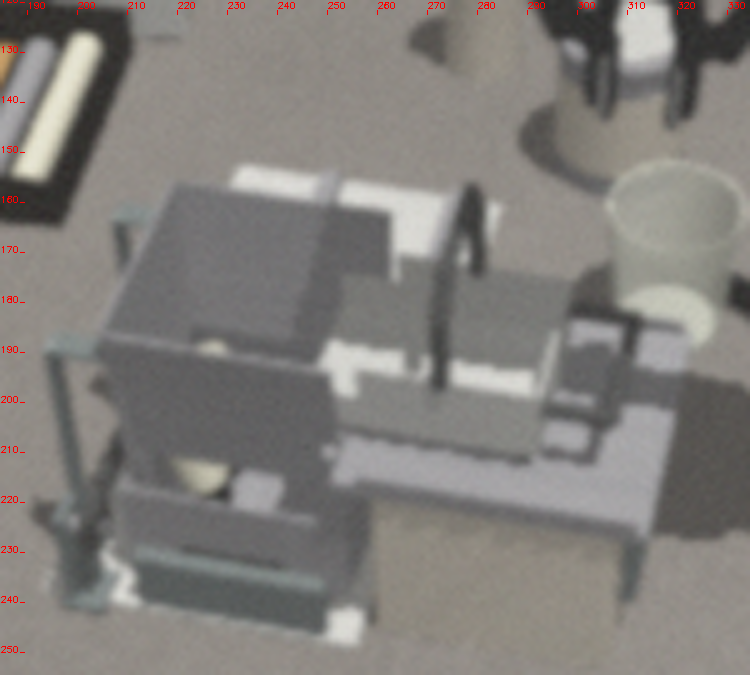

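```bash
python3 -m inch '[[[0,3,0],[0,0,0],0.3],[[-2,7,0],[0,0,0],0.3],[[-4,11,0],[0,0,0],0.3],[[-6,15,0],[0,0,0],0.3],[[-7,19,0],[0,0,0],0.3],[[-7,22.5,0],[0,0,0],0.3],[[-7,25,0],[0,0,0],0.3],[[-7,25,0],[0,0,0],0.3],[[-7,25,0],[0,0,0],0.3]]'
python3 - <<'E'
from h import *
im,s=snap("wrist","w22");print(s["tool_pos"],s["tcp_rot"])
crop(im,180,60,380,220,4,"w22c")
im,s=snap("top","t22")
E
```

```text
time: 31.55
tool_pos: [678.1, -65.3, 338.2]
tcp_rot: [-179.8, -0.0, 85.6]
ft_force: [0.2, 0.6, -0.2]
finger_gap: 25.6
[678.13348717 -65.33099178 338.19337785] [-1.79755636e+02 -2.25266929e-02  8.55904475e+01]
```

View pics/w22.png

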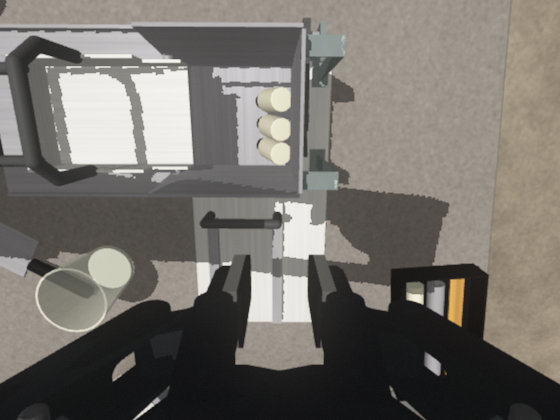

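View pics/w22c.png

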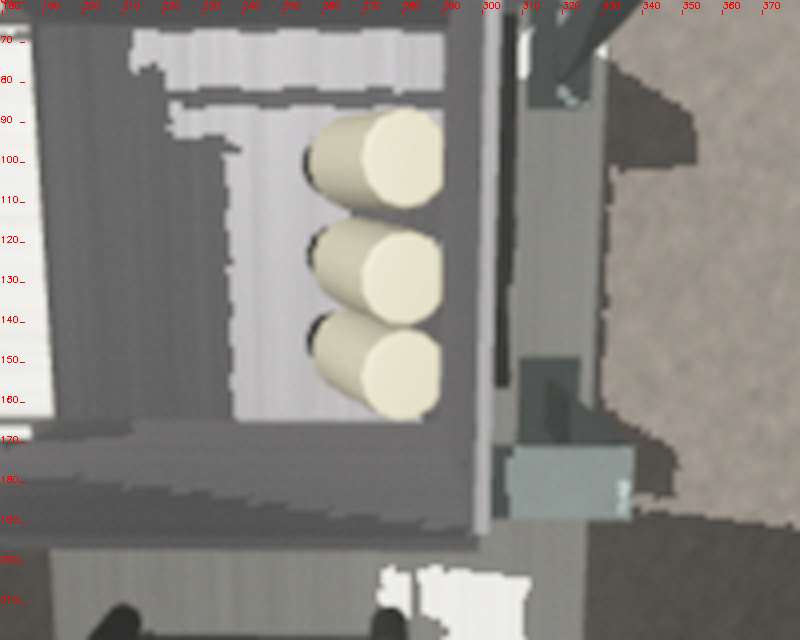

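View pics/t22.png

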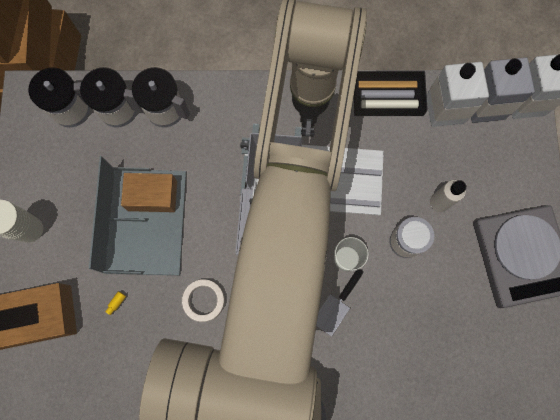

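Run:
```python
from h import *
s=telemetry.sense(); print(s["time"],onz("wrist",(243,223),60,s))
s21={"tool_pos":np.array([436.28,23.52,346.1]),"tcp_rot":np.array([179.6,0,85.6])}
for a,b in [((493,162),(280,99)),((489,188),(279,129)),((486,211),(279,153))]: print(tri([ray("wrist",a,s21),ray("wrist",b,s)]))
r.hand_in()
```

```text
31.65 [ 628.17373448 -119.36000419   60.        ]
(array([685.71148718,  23.16597832,  81.03067155]), np.float64(0.6135270673431872))
(array([682.4178286 ,  -7.45100732,  82.68549697]), np.float64(1.2759950039053565))
(array([680.16601648, -33.97249248,  84.70837843]), np.float64(0.5325566151430691))
the job is handed in; nothing more can be done
```

I did the whole job in the order asked and handed it in at about 31.7 s. I did not test the latch by pulling on the box; the evidence for it is from pictures only.

- **Box:** I pushed it home with shut fingers until it hit the stop, with a brief 61 N reading at the wrist. The handle bar measured y ≈ -119 mm just after the push and again at the end, so the box did not move. Pictures right after the push show the latch hook beyond the pin and the bar about level; later views did not show it clearly enough to check again.
- **Tray:** I lifted it by the bow, carried it level and set it on the feed shelf with its nose to the hopper. I let go, took the tail handle, slid the tray forward until its rib met the lip, and tilted it to about 53 degrees. All three bottles slid out and none was spilled.
- **Last checks:**
  - The tray is empty, level on the shelf, nose to the hopper, and released.
  - The three bottles stand leaning in the box, cap down. Their upper ends measure about 81–85 mm high, level with or just above the 80 mm rim and below the spout end at 93 mm.
  - The carton, tin, cup and aerosol can look unmoved.
  - The gripper is clear and reads about 0 N.
- **Measurements that disagreed:** My first estimates of bow height scattered from 106 to 130 mm against 132 mm in the text, and handle height came out 2 to 4 mm high. Both grasps still held.

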